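# Restack the sanding-disc rack

## Task

Put the disc rack on the bench back together: take the tray with the four corner posts by its wooden handle and lower it onto the bolted-down rack base, then lower the flat tray without posts on top of it, each with its low front lip on the same side as the base's. All four corner sockets of each tray must go down over their pins until the tray sits fully home and level; set the trays down gently, do not let them drop, and leave everything else on the bench where it is.

Things in the scene. Friction and masses are not known exactly. Their poses are not given: they have to be found in the camera images.
- rack_base: Lowest tier, grey sheet steel, bolted to the bench, no handle: plate 190 x 176 mm, 6 mm thick, holding a stack of purple 125 mm discs. Origin: centre of its underside, on the bench. x runs from its low front lip (-x) to its higher back wall, y along the long side, z up. Four square posts 24 mm wide, centres at x +-60, y +-78 mm, each with a flat shoulder at z 80 mm and a steel pin above it.
- post_tray: Middle tier, loose, the tray WITH four corner posts: grey steel, 144 x 180 mm, about 0.6 kg. Origin: centre of its underside, level with the posts' lower ends, on which it stands. Axes as the base's (low front lip at -x). Posts: square tube 24 mm, centres x +-60, y +-78 mm, open below (17 mm square bore, 20 mm deep), shoulders at z 80 mm with pins as on the base. Discs inside reach z 24 mm.
- flat_tray: Top tier, loose, the tray WITHOUT posts: grey steel, 144 x 180 mm, about 0.45 kg. Origin: centre of its underside; axes as the base's (low front lip at -x, 30 mm back wall at +x). At x +-60, y +-78 mm it stands on 26 mm high pieces of 24 mm square tube with a 17 mm square bore right through, open above and below. Discs inside reach z 18 mm.
- base_seat (a point): Centre of the plane of the base's four shoulders, 80 mm above its origin, axes as the base's; the seated post tray has its origin here, axes parallel. Each shoulder carries a bullet-nosed pin, 13 mm in diameter, 15 mm high (straight for 7 mm, then tapering to 6 mm): pin tips 95 mm above the base's origin.
- post_tray_seat (a point): Centre of the plane of the post tray's four shoulders, 80 mm above its origin, axes as the tray's; the seated flat tray has its origin here, axes parallel. Pins as on the base: tips 95 mm above the tray's origin.
- post_tray_grip (a point): Middle of the post tray's wooden handle, 64 mm above the tray's origin, over its centre: a flat-sided bar along the tray's y, 18 mm wide in x, 24 mm high (z 52 to 76 mm above the tray's origin), 150 mm long between two upright straps. The centre of mass lies below it, so the tray hangs level.
- flat_tray_grip (a point): Middle of the flat tray's handle, which is the same in shape, size and place (64 mm above that tray's origin).
- rack_base_front (a point): Middle of the base's low front lip: 70 mm along -x from the base's centre, 10 mm above its origin.
- post_tray_front (a point): Middle of the post tray's low front lip: 70 mm along -x from its centre, 10 mm above its origin.
- flat_tray_front (a point): Middle of the flat tray's low front lip: 70 mm along -x from its centre, 10 mm above its origin.
- tape_roll: Bystander: roll of masking tape lying flat, 96 mm across, 38 mm high, origin under its centre.
- sanding_block: Bystander: hand sanding block 66 x 120 x 44 mm, origin under its centre.
- backing_pad: Bystander: black backing pad 74 mm across, 38 mm high with its stud, origin under its centre.
- filler_tin: Bystander: filler tin 86 mm across, 52 mm high, origin under its centre.
- mixing_cup: Bystander: standing white plastic mixing cup, 84 mm across its mouth, 85 mm high, origin under its centre.
- scraper: Bystander: flat scraper 200 mm long lying on the bench, origin under its middle.

How it is judged (in metres and radians):
On the way, in this order (a step that is already met when the one before it is completed fails the run):
1. the tray with posts sits fully home on the rack base, level, front to front, and is let go (z of post_tray in the frame of base_seat between -0.003 and 0.003 m and horizontal distance between post_tray and base_seat below 0.005 m and angle between the z axis of post_tray and the z axis of rack_base, either way round below 0.02 rad and horizontal distance between post_tray_front and rack_base_front below 0.01 m and contact force between post_tray and the fingers below 0.2 N and linear speed of post_tray below 0.02 m/s), for 0.2 s.
2. the flat tray sits fully home on the post tray, level, front to front, and is let go (z of flat_tray in the frame of post_tray_seat between -0.003 and 0.003 m and horizontal distance between flat_tray and post_tray_seat below 0.005 m and angle between the z axis of flat_tray and the z axis of post_tray, either way round below 0.02 rad and horizontal distance between flat_tray_front and post_tray_front below 0.01 m and contact force between flat_tray and the fingers below 0.2 N and linear speed of flat_tray below 0.02 m/s), for 0.2 s.
At the end, for the whole second after the job is handed in: The post tray sits on the rack base and the flat tray on the post tray: each tray's origin within 3 mm in height and 5 mm sideways of its seat, level to its support within 0.02 rad, its front lip within 10 mm (seen from above) of the front lip below it; both released and at rest (all of step 1 and all of step 2); the robot touches nothing.
It fails at once if a tray is dropped or slammed onto its posts: faster than 0.4 m/s within the last 16 mm above its seat ((z of post_tray in the frame of base_seat between -0.02 and 0.016 m and horizontal distance between post_tray and base_seat below 0.03 m and linear speed of post_tray above 0.4 m/s) or (z of flat_tray in the frame of post_tray_seat between -0.02 and 0.016 m and horizontal distance between flat_tray and post_tray_seat below 0.03 m and linear speed of flat_tray above 0.4 m/s)).
It fails at once if a bystander is moved by more than 30 mm or knocked over (tilted by more than 0.4 rad) (distance of any of tape_roll, sanding_block, backing_pad, filler_tin, mixing_cup, scraper from where it was at the start of the episode above 0.03 m or angle between any of tape_roll, sanding_block, backing_pad, filler_tin, mixing_cup, scraper's own z axis and vertical above 0.4 rad).
It also fails if it takes over 64 s, if anything falls off the work surface, if the arm or the gripper's body presses on something with over 40 N, if the wrist force passes 120 N, or if a joint passes its speed limit or range.

## Robot

A 7-joint arm with a two-finger parallel gripper is mounted at the origin on the work surface. World frame = base frame: x ahead of the robot, y to its left, z up, the work surface at z = 0. Lengths are in m, angles in degrees, forces in N, time in s.
With the tool pointing down it reaches from about 0.425 to 0.825 m from the base axis. Payload 3.6 kg.
Tool frame: the origin (TCP) lies between the finger pads; the fingertips stand nose_length ahead of it and the grasp point (between the pads) lies 3 mm ahead of it (nose_length is the distance from the TCP to the fingertips, in m); z points along the fingers, y is the direction in which the jaws open and shut (so a half turn about z gives the same grasp; the last joint's range is limited). The gripper opens to 93 mm and grips with 3 to 60 N. Pads are 15 mm wide; open, the fingers measure 128 mm over their backs; the gripper's body (75 mm by 188 mm) begins 65 mm behind the grasp point.
Start: joints at [-69.242, 35.231, -0.722, 81.555, 0.464, 63.22, -2.315], TCP at [0.246, 0.601, 0.241] pointing down, gripper open.
Joint ranges: [-178.69, 178.69], [-17.37, 117.87], [-77.05, 75.6], [15.02, 138.74], [-78.02, 258.01], [0.78, 113.62], [-162.83, 162.83]. Speed limits (degrees/s): [159.86, 159.86, 180, 180, 180, 180, 180].

## Interface

Orientations are given as a 3x3 rotation matrix whose columns are the frame's x, y, z axes.
In Python, from cell import state, grab_frame, sign_off, nose_length gives the robot as it stands.
- The arm moves only by the shell command python3 -m creep 'ROWS' [FORCE]. ROWS is JSON, a list of rows, each an object with "travel": the shift along the tool's x, y, z in units of 60 mm (1.0 is 60 mm), a list of three; "rotation": the turn, a rotation vector about the tool's x, y, z in units of 10 degrees (1.0 is 10 degrees), a list of three; "fingers": the closure, from 0 (fully open) to 1 (shut). A call has 1 to 5 rows; each row shifts and turns the commanded pose from where the row before left it, along the tool's axes as they then stand; what a row does not reach is not made up. A row lasts 1/8 s, in which the tool goes at most 62.5 mm and 10.7 degrees, less where a joint would pass 70% of its speed; a pose out of reach is approached as far as the arm can. A call is refused whole if a number of a shift passes 1 or a number of a turn 1, either way. A call with a gripper value outside its range is refused whole. The fingers move at their own pace and stop on an object; FORCE is the grip in N (left out, the last holds). Time passes only in rows, so rows that do not move let the fingers close. It gives the time, the measured TCP pose, the force and the opening at its end, in the units of the state.
- state(): the state, without advancing time (a new reading comes with each control period).
- grab_frame(name): name is "scene" or "top" or "wrist"; returns a dict with "color" (400x640x3 uint8, red, green, blue), "fx", "fy", "cx", "cy" (pixels), "k1" (the pictures are not rectified: a ray, as slopes to the right and down, at radius r is drawn at 1 + k1 r^2 times it, then the intrinsics apply), "xyz" and "attitude" of the camera in the world; the wrist camera has in their place "tool_from_camera" (4x4, takes a point from camera to tool coordinates, whose origin is the TCP and whose axes are the flange's). Camera axes: x right, y down, z forward; pixel columns grow to the right and rows downward; lengths in m; the calibration is good to about 2 mm. A picture is of the moment at which its call begins: read the wrist's pose just before it. There is no depth.
- sign_off(): hands the job in, once; it reports no verdict.
The state is a dict: "clock": time; "joint_positions": joint angles; "qd": joint speeds; "tau": joint torques, N m; "tcp_pos": TCP position; "ee_rot": TCP orientation; "force": force on the tool from outside, world axes, zero at the start; "moment": the same for the moment, N m; "finger_gap": finger opening in m.
Only numpy, scipy, OpenCV 4.12 (cv2) and the standard library are available. Lean on these libraries where they do the work, as an engineer would, in place of code of your own. Each camera call takes 0.05 s, during which the arm holds its last target.

## Working session

There is one attempt and no reset: what is moved stays moved. The work goes in short steps, Python scripts to look and compute and a shell command to move; the robot and the scene stay as the last step left them, time stands still between calls to the robot, and variables do not carry over. Pictures are saved under pics/ and viewed, and the job is handed in when it is done.

```bash
ls; mkdir -p pics; python3 - <<'E'
from cell import state, grab_frame, nose_length
import cv2
s=state();print(s, nose_length)
for n in("scene","top","wrist"):
    f=grab_frame(n);cv2.imwrite(f"pics/{n}0.png",f["color"][:,:,::-1]);print(n,{k:v for k,v in f.items() if k!="color"})
E
```

```text
pics
{'clock': 0.0, 'joint_positions': array([-69.24217817,  35.28790875,  -0.72422433,  81.6403813 ,
         0.46609646,  63.21872586,  -2.31569923]), 'qd': array([-0.02204251,  0.0153038 ,  0.01842255, -0.10983163,  0.05257928,
       -0.02859744, -0.11384675]), 'tau': array([ 1.39905765e-04, -4.58919346e+01,  2.09368276e-01, -1.65746069e+01,
       -6.10172306e-02,  2.05931591e-02,  2.34288709e-04]), 'tcp_pos': array([0.24610713, 0.60081872, 0.23950168]), 'ee_rot': array([[-9.25399791e-01,  3.78991305e-01, -9.04132383e-04],
       [ 3.78992379e-01,  9.25396816e-01, -2.34704972e-03],
       [-5.28302053e-05, -2.51461860e-03, -9.99996837e-01]]), 'force': array([-0.07708486, -1.07849443, -0.24188755]), 'moment': array([-0.02453244,  0.02473178, -0.0244345 ]), 'finger_gap': 0.09310563088904437} 0.022
scene {'fx': 519.2067634844774, 'fy': 519.2067634844774, 'cx': 315.4334687598003, 'cy': 190.42264338994823, 'k1': -0.09005678182912827, 'xyz': array([1.57223462, 0.34244688, 0.92574986]), 'attitude': array([[-0.28967484,  0.58417277, -0.75817588],
       [ 0.95699259,  0.18995738, -0.219
[... 203 characters left out ...]
ay([0.24602014, 0.03450719, 1.48987878]), 'attitude': array([[-0.07319119, -0.97645456,  0.20292742],
       [-0.99731494,  0.07116202, -0.0172879 ],
       [ 0.00244012, -0.20364787, -0.97904116]])}
wrist {'fx': 280.65550968678866, 'fy': 280.65550968678866, 'cx': 320.91126873518334, 'cy': 200.2278112519554, 'k1': -0.047332607379555795, 'tool_from_camera': array([[-1.17285028e-03, -9.62660352e-01, -2.70709570e-01,
         7.52890519e-02],
       [ 9.99999153e-01, -9.76513722e-04, -8.59955705e-04,
        -4.30055359e-04],
       [ 5.63493652e-04, -2.70710350e-01,  9.62660682e-01,
        -1.43529363e-01],
       [ 0.00000000e+00,  0.00000000e+00,  0.00000000e+00,
         1.00000000e+00]])}
```

View pics/scene0.png

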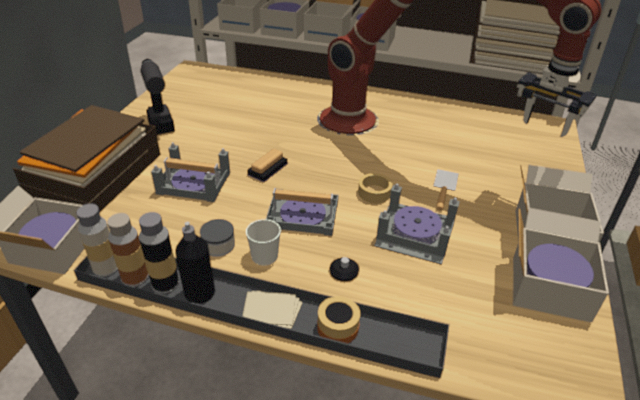

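View pics/top0.png

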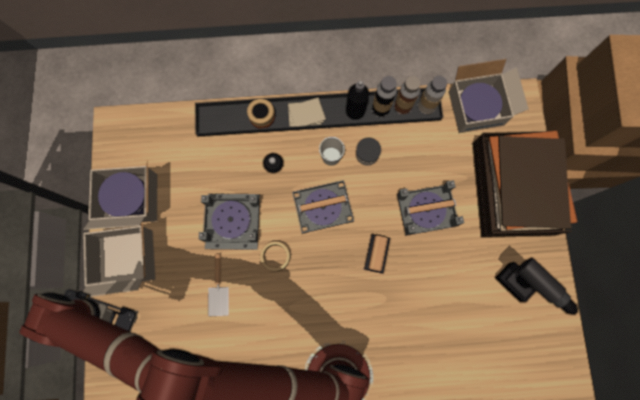

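View pics/wrist0.png

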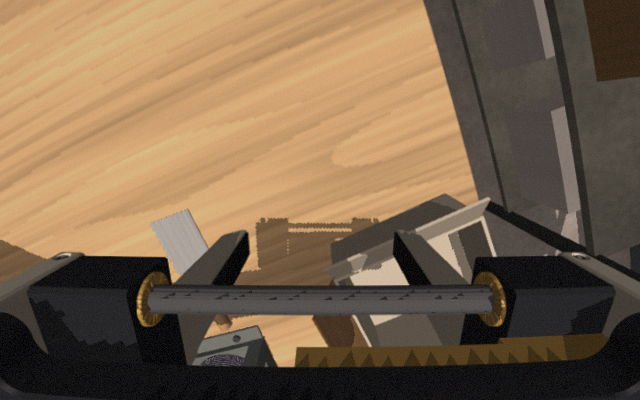

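The top view shows the base at (231,220), flat tray at (323,205), post tray at (430,209). Zooming in.

```bash
cat > h.py <<'E'
import numpy as np, cv2
from cell import state, grab_frame
def cam(f,s=None):
    if "xyz" in f: return np.array(f["xyz"]),np.array(f["attitude"])
    T=f["tool_from_camera"];R=s["ee_rot"]
    return s["tcp_pos"]+R@T[:3,3],R@T[:3,:3]
def ray(f,uv,s=None):
    c,R=cam(f,s)
    K=np.array([[f["fx"],0,f["cx"]],[0,f["fy"],f["cy"]],[0,0,1.]])
    p=cv2.undistortPoints(np.array([[uv]],float),K,np.array([f["k1"],0,0,0.]))[0,0]
    d=R@np.array([p[0],p[1],1.]);return c,d/np.linalg.norm(d)
def onplane(f,uv,z,s=None):
    c,d=ray(f,uv,s);return c+d*(z-c[2])/d[2]
def proj(f,P,s=None):
    c,R=cam(f,s)
    K=np.array([[f["fx"],0,f["cx"]],[0,f["fy"],f["cy"]],[0,0,1.]])
    q=(np.atleast_2d(P)-c)@R
    return cv2.projectPoints(q.reshape(-1,1,3),np.zeros(3),np.zeros(3),K,np.array([f["k1"],0,0,0.]))[0][:,0]
E
python3 - <<'E'
import cv2,numpy as np
t=cv2.imread("pics/top0.png");s=cv2.imread("pics/scene0.png")
c=t[170:260,190:470];c=cv2.resize(c,None,fx=2.8,fy=2.8,interpolation=cv2.INTER_CUBIC)
d=s[135:265,145:470];d=cv2.resize(d,None,fx=2.4,fy=2.4,interpolation=cv2.INTER_CUBIC)
d=cv2.copyMakeBorder(d,0,0,0,max(0,c.shape[1]-d.shape[1]),0)
c=cv2.copyMakeBorder(c,0,0,0,max(0,d.shape[1]-c.shape[1]),0)
cv2.imwrite("pics/z0.png",np.vstack([c,d]))
E
```

```text
(no output)
```

View pics/z0.png

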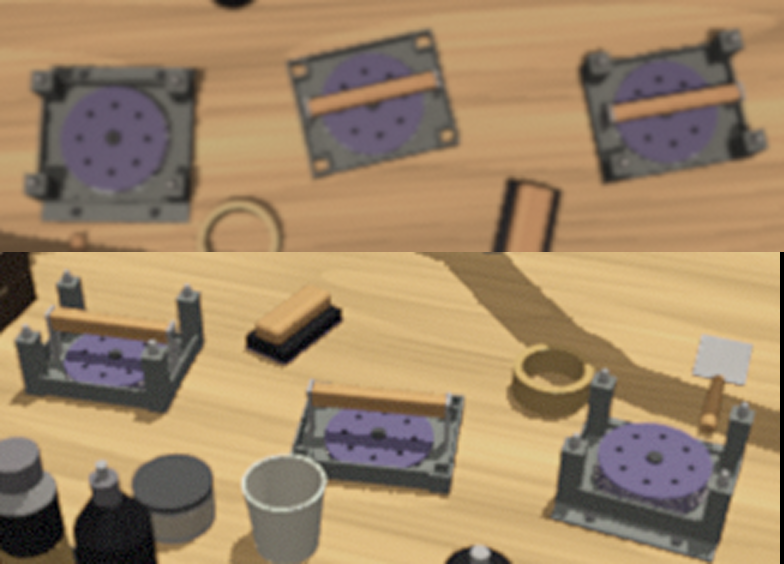

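```bash
python3 - <<'E'
import cv2,numpy as np
from h import *
f=grab_frame("top");g=grab_frame("scene")
def t(u,v):return (190+u/2.8,170+v/2.8)
def s(u,v):return (145+u/2.4,135+(v-252)/2.4)
for n,p,z in [("base disc",t(115,138),.05),("flat handle",t(374,93),.076),("post handle",t(676,104),.076),("flat h L",t(310,107),.076),("flat h R",t(438,79),.076),("post h L",t(612,112),.076),("post h R",t(740,95),.076),
 ("b pTL",t(42,80),.09),("b pTR",t(178,75),.09),("b pBL",t(38,184),.09),("b pBR",t(177,182),.09)]:
    print("top",n,onplane(f,p,z).round(3))
for n,p,z in [("flat handle",s(381,390),.076),("post handle",s(112,315),.076),("tape",s(552,355),.038),("cup",s(285,480),.085),("tin",s(175,475),.052)]:
    print("scene",n,onplane(g,p,z).round(3))
hsv=cv2.cvtColor(f["color"],cv2.COLOR_RGB2HSV)
E
```

```text
top base disc [0.517 0.311 0.05 ]
top flat handle [0.543 0.007 0.076]
top post handle [ 0.505 -0.339  0.076]
top flat h L [0.532 0.081 0.076]
top flat h R [ 0.554 -0.068  0.076]
top post h L [ 0.501 -0.264  0.076]
top post h R [ 0.51  -0.414  0.076]
top b pTL [0.583 0.385 0.09 ]
top b pTR [0.577 0.229 0.09 ]
top b pBL [0.463 0.392 0.09 ]
top b pBR [0.454 0.236 0.09 ]
scene flat handle [0.541 0.012 0.076]
scene post handle [ 0.502 -0.338  0.076]
scene tape [0.367 0.172 0.038]
scene cup [ 0.721 -0.031  0.085]
scene tin [ 0.715 -0.158  0.052]
```

```bash
python3 -m creep '[{"travel":[0,0,-0.35],"rotation":[0,0,0.97],"fingers":0},{"travel":[0,0,-0.35],"rotation":[0,0,0.97],"fingers":0},{"travel":[0,0,-0.35],"rotation":[0,0,0.97],"fingers":0},{"travel":[0,0,-0.35],"rotation":[0,0,0.97],"fingers":0},{"travel":[0,0,-0.35],"rotation":[0,0,0.97],"fingers":0}]'
python3 -m creep '[{"travel":[0,0,-0.35],"rotation":[0,0,0.97],"fingers":0},{"travel":[0,0,-0.35],"rotation":[0,0,0.97],"fingers":0},{"travel":[-0.8,0.57,0],"rotation":[0,0,0],"fingers":0},{"travel":[-0.8,0.57,0],"rotation":[0,0,0],"fingers":0},{"travel":[-0.8,0.57,0],"rotation":[0,0,0],"fingers":0}]'
python3 -m creep '[{"travel":[-0.8,0.57,0],"rotation":[0,0,0],"fingers":0},{"travel":[-0.8,0.57,0],"rotation":[0,0,0],"fingers":0},{"travel":[-0.8,0.57,0],"rotation":[0,0,0],"fingers":0},{"travel":[-0.8,0.57,0],"rotation":[0,0,0],"fingers":0},{"travel":[-0.8,0.57,0],"rotation":[0,0,0],"fingers":0}]'
python3 -m creep '[{"travel":[0,0,0],"rotation":[0,0,0],"fingers":0},{"travel":[0,0,0],"rotation":[0,0,0],"fingers":0}]'
cat > look.py <<'E'
import sys,pickle
from h import *
n=sys.argv[1]
s=state();f=grab_frame("wrist");pickle.dump((s,f),open(f"{n}.pkl","wb"))
cv2.imwrite(f"pics/{n}.png",f["color"][:,:,::-1])
print(s["clock"],s["tcp_pos"].round(4),s["ee_rot"].round(4).tolist(),s["joint_positions"].round(1),s["force"].round(2),s["finger_gap"])
E
python3 look.py w1
```

```text
clock: 0.88
tcp_pos: [0.2462, 0.6014, 0.3461]
ee_rot: [[-0.324, 0.946, -0.0], [0.946, 0.324, -0.0], [-0.0, -0.0, -1.0]]
force: [-0.0, 0.5, 0.0]
finger_gap: 0.0933
clock: 1.5
tcp_pos: [0.3493, 0.4556, 0.3876]
ee_rot: [[0.003, 1.0, 0.0], [1.0, -0.003, -0.0], [-0.0, 0.0, -1.0]]
force: [0.7, 0.7, 0.2]
finger_gap: 0.0929
clock: 2.12
tcp_pos: [0.5195, 0.2152, 0.3877]
ee_rot: [[0.002, 1.0, -0.0], [1.0, -0.002, 0.0], [0.0, -0.0, -1.0]]
force: [0.8, 0.5, -0.1]
finger_gap: 0.0934
clock: 2.38
tcp_pos: [0.5184, 0.2173, 0.3874]
ee_rot: [[0.003, 1.0, -0.001], [1.0, -0.003, 0.001], [0.001, -0.001, -1.0]]
force: [0.0, 0.4, -0.7]
finger_gap: 0.0929
2.375 [0.5184 0.2173 0.3874] [[0.0026, 1.0, -0.001], [1.0, -0.0026, 0.0008], [0.0008, -0.001, -1.0]] [-40.2  22.3  23.7  82.4  -9.   77.3 -16.3] [ 0.04  0.37 -0.71] 0.09291889043814536
```

View pics/w1.png

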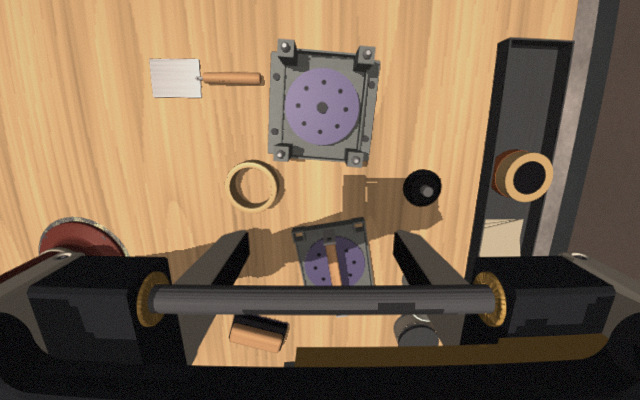

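```bash
python3 - <<'E'
import cv2
t=cv2.imread("pics/w1.png")
cv2.imwrite("pics/z1.png",cv2.resize(t[30:180,250:400],None,fx=3.9,fy=3.9,interpolation=cv2.INTER_CUBIC))
E
```

```text
(no output)
```

View pics/z1.png

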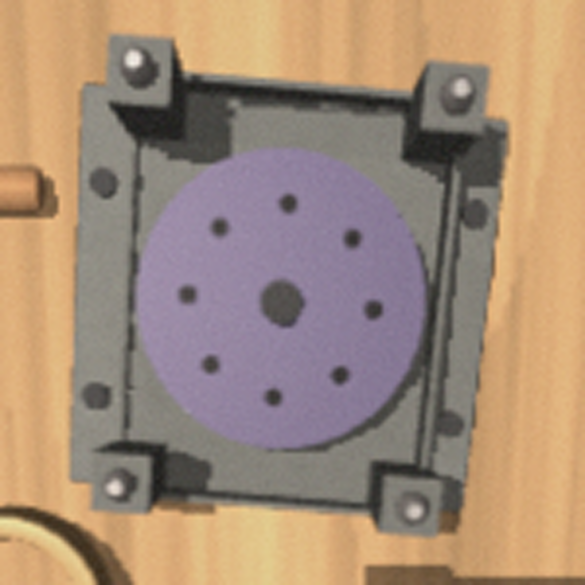

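```bash
python3 - <<'E'
import pickle
from h import *
s,f=pickle.load(open("w1.pkl","rb"))
P=[]
for u,v in [(135,62),(460,90),(117,485),(413,509)]:
    p=onplane(f,(250+u/3.9,30+v/3.9),.093,s);P.append(p[:2]);print(p.round(4))
P=np.array(P);print("c",P.mean(0)); 
print([np.linalg.norm(P[a]-P[b]).round(4) for a,b in [(0,1),(2,3),(0,2),(1,3)]])
x=P[1]+P[3]-P[0]-P[2];y=P[0]+P[1]-P[2]-P[3]
print(np.degrees(np.arctan2(x[1],x[0])),np.degrees(np.arctan2(-y[0],y[1])))
E
```

```text
[0.4666 0.3973 0.093 ]
[0.5856 0.3874 0.093 ]
[0.4541 0.2431 0.093 ]
[0.5723 0.2331 0.093 ]
c [0.51964941 0.31524382]
[np.float64(0.1194), np.float64(0.1186), np.float64(0.1547), np.float64(0.1548)]
-4.797115560038804 -4.7727690792118915
```

```bash
python3 -m creep '[{"travel":[-0.85,0.06,0],"rotation":[0,0,0],"fingers":0},{"travel":[-0.85,0.06,0],"rotation":[0,0,0],"fingers":0},{"travel":[-0.85,0.06,0],"rotation":[0,0,0],"fingers":0},{"travel":[-0.85,0.06,0],"rotation":[0,0,0],"fingers":0},{"travel":[-0.85,0.06,0],"rotation":[0,0,0],"fingers":0}]'
python3 -m creep '[{"travel":[-0.85,0.06,0],"rotation":[0,0,0],"fingers":0},{"travel":[0,0,0],"rotation":[0,0,0],"fingers":0},{"travel":[0,0,0],"rotation":[0,0,0],"fingers":0}]'
python3 look.py w2
python3 -m creep '[{"travel":[-0.92,-0.1,0],"rotation":[0,0,0],"fingers":0},{"travel":[-0.92,-0.1,0],"rotation":[0,0,0],"fingers":0},{"travel":[-0.92,-0.1,0],"rotation":[0,0,0],"fingers":0},{"travel":[-0.92,-0.1,0],"rotation":[0,0,0],"fingers":0},{"travel":[-0.92,-0.1,0],"rotation":[0,0,0],"fingers":0}]'
python3 -m creep '[{"travel":[-0.92,-0.1,0],"rotation":[0,0,0],"fingers":0},{"travel":[0,0,0],"rotation":[0,0,0],"fingers":0},{"travel":[0,0,0],"rotation":[0,0,0],"fingers":0}]'
python3 look.py w3
python3 - <<'E'
import cv2,numpy as np
a=cv2.imread("pics/w2.png")[30:230,220:420];b=cv2.imread("pics/w3.png")[30:230,220:420]
cv2.imwrite("pics/z2.png",cv2.resize(np.hstack([a,b]),None,fx=2,fy=2,interpolation=cv2.INTER_CUBIC))
E
```

```text
clock: 3.05
tcp_pos: [0.5361, -0.0374, 0.3877]
ee_rot: [[-0.002, 1.0, 0.0], [1.0, 0.002, 0.001], [0.001, 0.0, -1.0]]
force: [0.7, 0.4, -0.2]
finger_gap: 0.0931
clock: 3.42
tcp_pos: [0.5398, -0.0869, 0.3874]
ee_rot: [[-0.001, 1.0, -0.0], [1.0, 0.001, 0.002], [0.002, -0.0, -1.0]]
force: [-0.9, -0.3, -0.8]
finger_gap: 0.0927
3.425 [ 0.5398 -0.0869  0.3874] [[-0.0006, 1.0, -0.0003], [1.0, 0.0006, 0.0017], [0.0017, -0.0003, -1.0]] [-12.1  21.2  28.7  84.9 -10.3  76.6  17.4] [-0.9  -0.33 -0.77] 0.09274167212126508
clock: 4.1
tcp_pos: [0.5104, -0.3641, 0.3875]
ee_rot: [[-0.003, 1.0, 0.001], [1.0, 0.003, 0.002], [0.002, 0.001, -1.0]]
force: [0.0, 0.2, -0.2]
finger_gap: 0.0929
clock: 4.47
tcp_pos: [0.5043, -0.4182, 0.3873]
ee_rot: [[-0.001, 1.0, 0.001], [1.0, 0.001, 0.002], [0.002, 0.001, -1.0]]
force: [0.1, 0.4, 0.7]
finger_gap: 0.0928
4.475 [ 0.5043 -0.4182  0.3873] [[-0.0007, 1.0, 0.0007], [1.0, 0.0007, 0.0021], [0.0021, 0.0007, -1.0]] [ 22.7  33.3  30.4  65.9 -16.3  84.8  50.3] [0.13 0.44 0.66] 0.09276973909049945
```

View pics/z2.png

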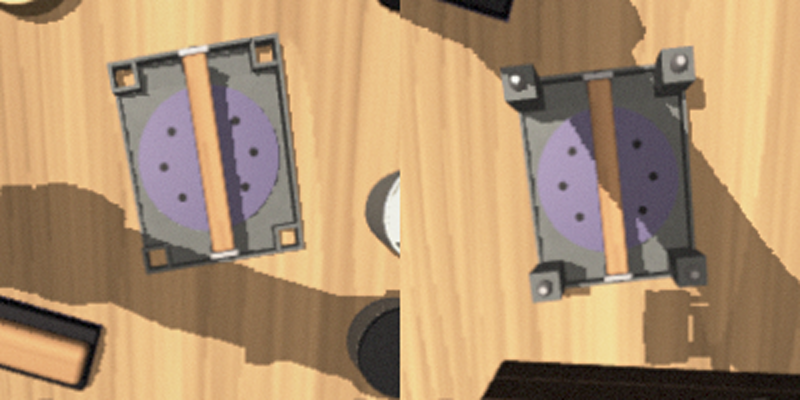

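```bash
python3 - <<'E'
import cv2,numpy as np
a=cv2.imread("pics/w2.png")[40:175,265:380];b=cv2.imread("pics/w3.png")[45:190,260:375]
b=cv2.resize(b[:135],(115,135)) if 0 else b[:135+0]
c=np.hstack([a,b]);c=cv2.resize(c,None,fx=3.4,fy=3.4,interpolation=cv2.INTER_CUBIC)
c=(255*(c/255.)**.55).astype('uint8')
cv2.imwrite("pics/z3.png",c)
d=cv2.imread("pics/scene0.png")[140:235,148:345];d=cv2.resize(d,None,fx=4,fy=4,interpolation=cv2.INTER_CUBIC)
cv2.imwrite("pics/z4.png",(255*(d/255.)**.55).astype('uint8'))
E
```

```text
(no output)
```

View pics/z3.png

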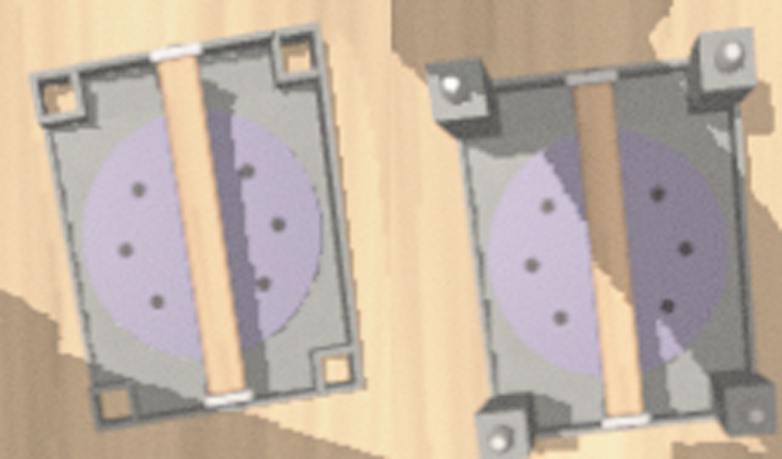

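View pics/z4.png

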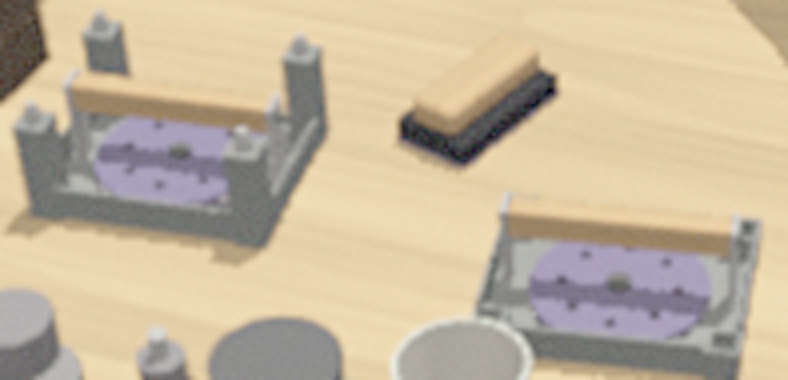

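```bash
python3 - <<'E'
import pickle
from h import *
def fit(name,px,z):
    s,f=pickle.load(open(name+".pkl","rb"))
    P=np.array([onplane(f,p,z,s)[:2] for p in px])
    print(name,P.round(4).tolist(),"c",P.mean(0).round(4),[np.linalg.norm(P[a]-P[b]).round(4) for a,b in [(0,1),(2,3),(0,2),(1,3)]])
    x=P[1]+P[3]-P[0]-P[2];y=P[0]+P[1]-P[2]-P[3]
    a=np.degrees(np.arctan2(x[1],x[0]));b=np.degrees(np.arctan2(-y[0],y[1]));print(a,b)
    return P.mean(0),np.radians((a+b)/2)
k=3.4
F=fit("w2",[(265+u/k,40+v/k) for u,v in [(58,98),(297,56),(115,405),(335,369)]],.026)
G=fit("w3",[(260+(u-391)/k,45+v/k) for u,v in [(452,84),(732,52),(499,439),(756,415)]],.093)
# handle check
for n,pa,pb in [("w2",(265+180/k,40+62/k),(265+227/k,40+395/k)),("w3",(260+(593-391)/k,45+84/k),(260+(626-391)/k,45+418/k))]:
    s,f=pickle.load(open(n+".pkl","rb"));A=onplane(f,pa,.076,s);B=onplane(f,pb,.076,s);d=A-B
    print(n,"handle",((A+B)/2).round(4),np.linalg.norm(d).round(4),np.degrees(np.arctan2(-d[0],d[1])))
g=grab_frame("scene");im=g["color"].copy()
for c,a in (F,G):
    R=np.array([[np.cos(a),-np.sin(a),0],[np.sin(a),np.cos(a),0],[0,0,1]])
    for p,col in [((.072,0,.03),(255,0,0)),((.072,0,.01),(255,255,0)),((.072,0,0),(0,255,0)),((-.072,0,.03),(255,0,0)),((-.072,0,.01),(255,255,0))]:
        q=proj(g,R@np.array(p)+[c[0],c[1],0])[0].round().astype(int);im[q[1],q[0]]=col
d=cv2.resize(im[140:235,148:345],None,fx=4,fy=4,interpolation=cv2.INTER_NEAREST)
cv2.imwrite("pics/z5.png",(255*(d/255.)**.55).astype('uint8')[:,:,::-1])
E
```

```text
w2 [[0.4744, 0.0741], [0.5912, 0.0931], [0.4994, -0.077], [0.6151, -0.0582]] c [0.545 0.008] [np.float64(0.1184), np.float64(0.1172), np.float64(0.1531), np.float64(0.1531)]
9.251109497386732 9.190741099890504
w3 [[0.4418, -0.2698], [0.5607, -0.2572], [0.4579, -0.4233], [0.577, -0.4121]] c [ 0.5094 -0.3406] [np.float64(0.1196), np.float64(0.1196), np.float64(0.1543), np.float64(0.1558)]
5.718575402564158 5.991575749370948
w2 handle [0.5458 0.0071 0.076 ] 0.1476 8.518077152833426
w3 handle [ 0.5096 -0.3417  0.076 ] 0.1499 5.965817104411296
```

View pics/z5.png

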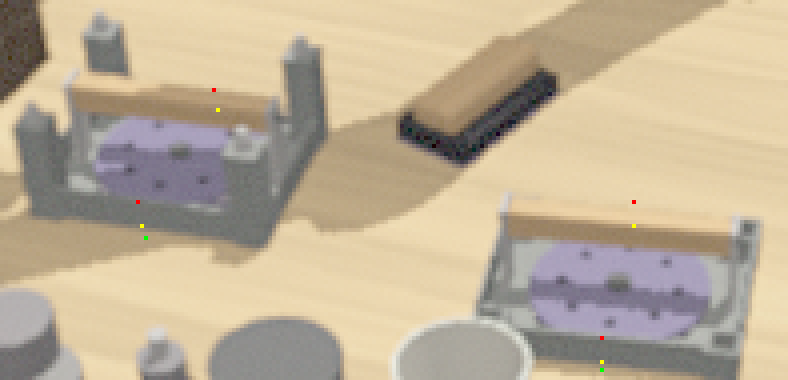

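```bash
python3 -m creep '[{"travel":[0,0,0],"rotation":[0,0,-0.59],"fingers":0},{"travel":[0.635,0.11,0.4],"rotation":[0,0,0],"fingers":0},{"travel":[0.635,0.11,0.4],"rotation":[0,0,0],"fingers":0},{"travel":[0,0,0.9],"rotation":[0,0,0],"fingers":0},{"travel":[0,0,0.9],"rotation":[0,0,0],"fingers":0}]'
python3 -m creep '[{"travel":[0,0,0.9],"rotation":[0,0,0],"fingers":0},{"travel":[0,0,0.2],"rotation":[0,0,0],"fingers":0},{"travel":[0,0,0],"rotation":[0,0,0],"fingers":0},{"travel":[0,0,0],"rotation":[0,0,0],"fingers":0}]'
python3 look.py w4
```

```text
clock: 5.2
tcp_pos: [0.51, -0.3402, 0.2315]
ee_rot: [[-0.106, 0.994, 0.003], [0.994, 0.106, -0.0], [-0.0, 0.003, -1.0]]
force: [-0.1, -1.1, -0.0]
finger_gap: 0.0927
clock: 5.7
tcp_pos: [0.5095, -0.3443, 0.1683]
ee_rot: [[-0.1, 0.995, 0.004], [0.995, 0.1, -0.003], [-0.003, 0.004, -1.0]]
force: [0.1, 0.3, -0.4]
finger_gap: 0.0932
5.7 [ 0.5095 -0.3443  0.1683] [[-0.1004, 0.9949, 0.0042], [0.9949, 0.1005, -0.0029], [-0.0033, 0.0039, -1.0]] [ 17.   38.2  25.4  93.6 -19.5  52.4  55.3] [ 0.1   0.26 -0.43] 0.09318132418951962
```

View pics/w4.png

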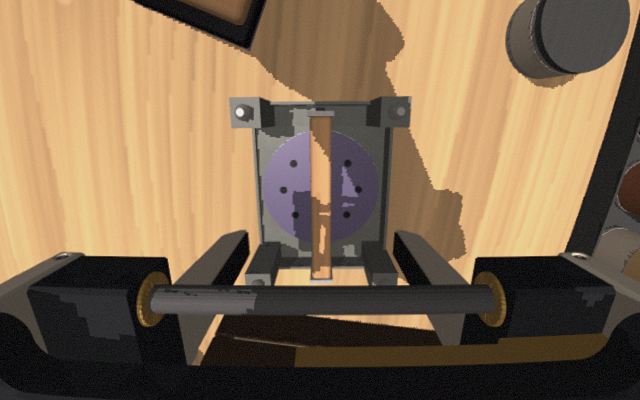

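```bash
python3 -m creep '[{"travel":[0.05,0,0.5],"rotation":[0,0,0],"fingers":0},{"travel":[0,0,0.5],"rotation":[0,0,0],"fingers":0},{"travel":[0,0,0.4],"rotation":[0,0,0],"fingers":0},{"travel":[0,0,0.29],"rotation":[0,0,0],"fingers":0},{"travel":[0,0,0],"rotation":[0,0,0],"fingers":0}]' 35
python3 -m creep '[{"travel":[0,0,0],"rotation":[0,0,0],"fingers":0.5},{"travel":[0,0,0],"rotation":[0,0,0],"fingers":0.7},{"travel":[0,0,0],"rotation":[0,0,0],"fingers":1},{"travel":[0,0,0],"rotation":[0,0,0],"fingers":1},{"travel":[0,0,0],"rotation":[0,0,0],"fingers":1}]' 35
python3 look.py w5
```

```text
clock: 6.38
tcp_pos: [0.5076, -0.3403, 0.064]
ee_rot: [[-0.1, 0.995, -0.001], [0.995, 0.1, 0.001], [0.001, -0.001, -1.0]]
force: [-0.1, 0.4, -0.1]
finger_gap: 0.0931
clock: 7.0
tcp_pos: [0.5077, -0.3404, 0.0644]
ee_rot: [[-0.1, 0.995, 0.0], [0.995, 0.1, -0.0], [-0.0, 0.0, -1.0]]
force: [-0.1, 0.3, -0.6]
finger_gap: 0.0475
7.0 [ 0.5077 -0.3404  0.0644] [[-0.0998, 0.995, 0.0001], [0.995, 0.0998, -0.0001], [-0.0001, 0.0001, -1.0]] [ 19.1  45.5  21.4  98.4 -23.6  40.6  58.6] [-0.13  0.29 -0.58] 0.047532063497144776
```

View pics/w5.png

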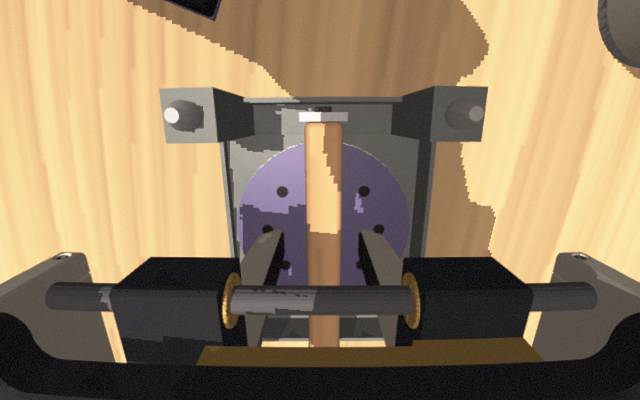

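Fingers are straddling the bar (columns 305–342), still closing.

```bash
python3 -m creep '[{"travel":[0,0,0],"rotation":[0,0,0],"fingers":1},{"travel":[0,0,0],"rotation":[0,0,0],"fingers":1},{"travel":[0,0,0],"rotation":[0,0,0],"fingers":1},{"travel":[0,0,0],"rotation":[0,0,0],"fingers":1},{"travel":[0,0,0],"rotation":[0,0,0],"fingers":1}]' 35
python3 -m creep '[{"travel":[0,0,0],"rotation":[0,0,0],"fingers":1},{"travel":[0,0,-0.1],"rotation":[0,0,0],"fingers":1},{"travel":[0,0,-0.2],"rotation":[0,0,0],"fingers":1},{"travel":[0,0,-0.2],"rotation":[0,0,0],"fingers":1},{"travel":[0,0,0],"rotation":[0,0,0],"fingers":1}]' 35
python3 look.py w6
```

```text
clock: 7.68
tcp_pos: [0.5082, -0.3403, 0.0643]
ee_rot: [[-0.1, 0.995, 0.001], [0.995, 0.1, -0.0], [-0.0, 0.001, -1.0]]
force: [2.6, -0.4, -0.9]
finger_gap: 0.0179
clock: 8.3
tcp_pos: [0.5083, -0.3412, 0.0958]
ee_rot: [[-0.1, 0.995, 0.002], [0.995, 0.1, -0.002], [-0.002, 0.002, -1.0]]
force: [0.1, -0.8, -6.4]
finger_gap: 0.018
8.3 [ 0.5083 -0.3412  0.0958] [[-0.0996, 0.995, 0.0023], [0.995, 0.0996, -0.002], [-0.0022, 0.0021, -1.0]] [ 18.3  43.1  22.8  97.4 -22.4  43.9  57.6] [ 0.14 -0.8  -6.42] 0.01796353128445132
```

View pics/w6.png

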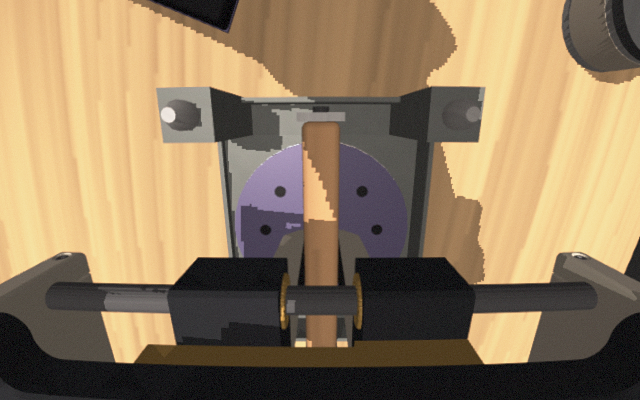

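```bash
python3 - <<'E'
import cv2
t=cv2.imread("pics/w6.png")
a=cv2.resize(t[80:150,150:250],None,fx=7,fy=7,interpolation=cv2.INTER_CUBIC)[:, :390];b=cv2.resize(t[80:150,440:495],None,fx=7,fy=7,interpolation=cv2.INTER_CUBIC)
import numpy as np
cv2.imwrite("pics/z6.png",np.clip(np.hstack([a,b])*1.3,0,255).astype('uint8'))
E
```

```text
(no output)
```

View pics/z6.png

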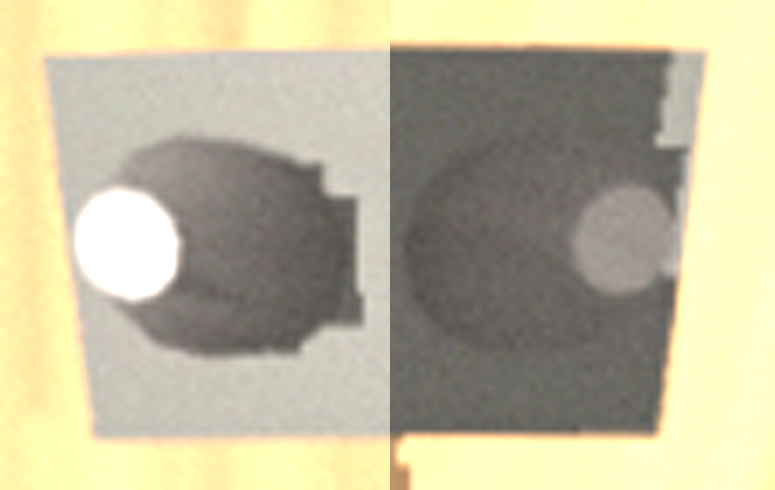

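```bash
cat > pins.py <<'E'
import sys,pickle
from h import *
# pin tips px (left, right), height of tips in tool z -> tool coords
def tool_pins(name,pl,pr,hz):
    s,f=pickle.load(open(name+".pkl","rb"))
    T=np.array(f["tool_from_camera"]);t={"tcp_pos":np.zeros(3),"ee_rot":np.eye(3)}
    A=onplane(f,pl,hz,t);B=onplane(f,pr,hz,t)
    print(name,A.round(4),B.round(4),"sp",np.linalg.norm(A-B).round(4),"mid",((A+B)/2).round(4),"yaw tool",np.degrees(np.arctan2(-(B-A)[0],(B-A)[1])).round(2))
    return A,B
if __name__=="__main__":
    for h in(-.0307,): tool_pins("w6",(168.1,114.7),(473.1,114.0),h)
E
python3 pins.py
```

```text
w6 [ 0.0779 -0.0601 -0.0307] [ 0.0781  0.0592 -0.0307] sp 0.1194 mid [ 0.078  -0.0005 -0.0307] yaw tool -0.06
```

```bash
python3 -m creep '[{"travel":[0,0,-0.4],"rotation":[0,0,0],"fingers":1},{"travel":[0,0,-0.7],"rotation":[0,0,0],"fingers":1},{"travel":[0,0,-0.7],"rotation":[0,0,0],"fingers":1},{"travel":[0,0,-0.6],"rotation":[0,0,0.35],"fingers":1},{"travel":[0,0,-0.3],"rotation":[0,0,0.35],"fingers":1}]' 50
python3 -m creep '[{"travel":[0.1,0,0],"rotation":[0,0,0.35],"fingers":1},{"travel":[0.3,-0.03,0],"rotation":[0,0,0],"fingers":1},{"travel":[0.5,-0.036,0],"rotation":[0,0,0],"fingers":1},{"travel":[0.54,-0.036,0],"rotation":[0,0,0],"fingers":1},{"travel":[0.54,-0.036,0],"rotation":[0,0,0],"fingers":1}]'
python3 -m creep '[{"travel":[0.54,-0.036,0],"rotation":[0,0,0],"fingers":1},{"travel":[0.54,-0.036,0],"rotation":[0,0,0],"fingers":1},{"travel":[0.54,-0.036,0],"rotation":[0,0,0],"fingers":1},{"travel":[0.54,-0.036,0],"rotation":[0,0,0],"fingers":1},{"travel":[0.54,-0.036,0],"rotation":[0,0,0],"fingers":1}]'
python3 -m creep '[{"travel":[0.54,-0.036,0],"rotation":[0,0,0],"fingers":1},{"travel":[0.54,-0.036,0],"rotation":[0,0,0],"fingers":1},{"travel":[0.54,-0.036,0],"rotation":[0,0,0],"fingers":1},{"travel":[0.54,-0.036,0],"rotation":[0,0,0],"fingers":1},{"travel":[0.54,-0.036,0],"rotation":[0,0,0],"fingers":1}]'
python3 -m creep '[{"travel":[0.54,-0.036,0],"rotation":[0,0,0],"fingers":1},{"travel":[0.54,-0.036,0],"rotation":[0,0,0],"fingers":1},{"travel":[0.54,-0.036,0],"rotation":[0,0,0],"fingers":1},{"travel":[0.54,-0.036,0],"rotation":[0,0,0],"fingers":1},{"travel":[0.4,-0.036,0],"rotation":[0,0,0],"fingers":1}]'
python3 -m creep '[{"travel":[0.2,0,0],"rotation":[0,0,0],"fingers":1},{"travel":[0,0,0],"rotation":[0,0,0],"fingers":1},{"travel":[0,0,0],"rotation":[0,0,0],"fingers":1}]'
python3 look.py w7
```

```text
clock: 8.98
tcp_pos: [0.5077, -0.3408, 0.2582]
ee_rot: [[0.025, 1.0, 0.002], [1.0, -0.025, -0.001], [-0.001, 0.002, -1.0]]
force: [0.2, -0.6, -5.8]
finger_gap: 0.0178
clock: 9.6
tcp_pos: [0.5083, -0.2185, 0.2554]
ee_rot: [[0.081, 0.997, -0.002], [0.997, -0.081, 0.002], [0.002, -0.002, -1.0]]
force: [-0.4, 0.5, -5.4]
finger_gap: 0.0179
clock: 10.22
tcp_pos: [0.5105, -0.0565, 0.2557]
ee_rot: [[0.081, 0.997, -0.002], [0.997, -0.081, 0.001], [0.001, -0.002, -1.0]]
force: [-0.3, 0.5, -4.8]
finger_gap: 0.0176
clock: 10.85
tcp_pos: [0.5128, 0.1054, 0.2556]
ee_rot: [[0.081, 0.997, -0.002], [0.997, -0.081, 0.0], [0.0, -0.002, -1.0]]
force: [0.7, -0.6, -6.1]
finger_gap: 0.0174
clock: 11.48
tcp_pos: [0.5143, 0.2601, 0.2552]
ee_rot: [[0.079, 0.997, -0.003], [0.997, -0.079, 0.0], [0.0, -0.003, -1.0]]
force: [-0.2, -0.9, -5.3]
finger_gap: 0.0175
clock: 11.85
tcp_pos: [0.5175, 0.2674, 0.2562]
ee_rot: [[0.085, 0.996, -0.0], [0.996, -0.085, -0.002], [-0.002, -0.0, -1.0]]
force: [-0.1, 0.1, -5.7]
finger_gap: 0.0178
11.85 [0.5175 0.2674 0.2562] [[0.0852, 0.9964, -0.0003], [0.9964, -0.0852, -0.0016], [-0.0017, -0.0002, -1.0]] [-48.   30.6  29.7  92.5 -16.6  61.4 -18.5] [-0.1   0.08 -5.73] 0.017824227948845032
```

View pics/w7.png

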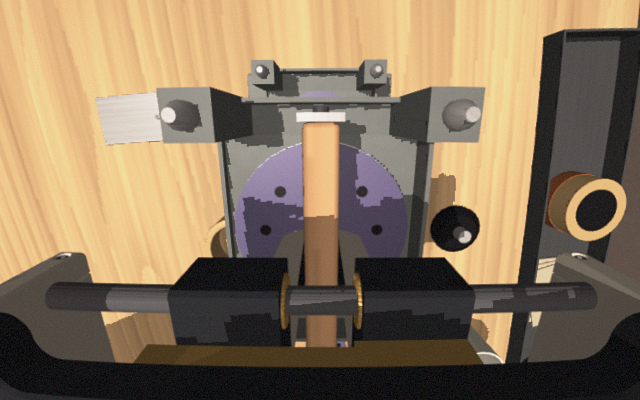

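```bash
python3 - <<'E'
import cv2,numpy as np
t=cv2.imread("pics/w7.png")
a=t[50:140,245:395];
cv2.imwrite("pics/z7.png",np.clip(cv2.resize(a,None,fx=5,fy=5,interpolation=cv2.INTER_CUBIC)*1.3,0,255).astype('uint8'))
b=np.hstack([t[90:140,150:200],t[90:140,440:490]])
cv2.imwrite("pics/z8.png",np.clip(cv2.resize(b,None,fx=7,fy=7,interpolation=cv2.INTER_CUBIC)*1.3,0,255).astype('uint8'))
E
```

```text
(no output)
```

View pics/z7.png

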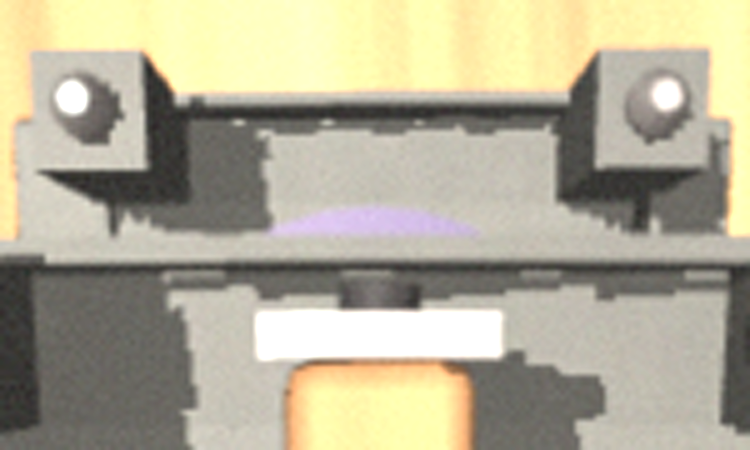

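View pics/z8.png

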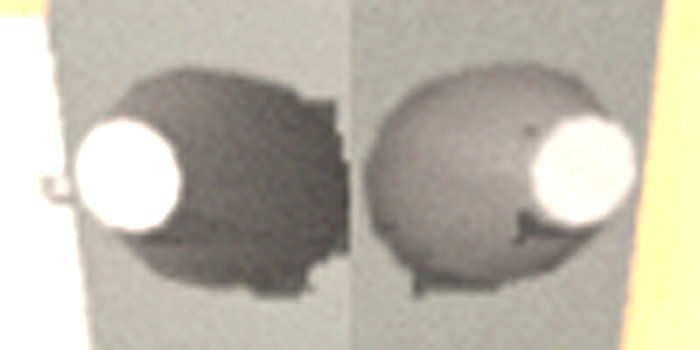

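```bash
python3 - <<'E'
from pins import *
A,B=tool_pins("w7",(168.3,115.0),(473.3,114.4),-.0307)
s,f=pickle.load(open("w7.pkl","rb"))
a,b=[onplane(f,p,.095,s) for p in [(259.4,69.2),(378.4,69.2)]]
R=s["ee_rot"];w=lambda p:s["tcp_pos"]+R@p
print("base tips",a.round(4),b.round(4),np.linalg.norm(a-b).round(4))
C,D=w(A),w(B);print("tray tips",C.round(4),D.round(4))
d=((a+b)/2-(C+D)/2); t=R.T@d
print("tool delta mm",(t*1000).round(1),"units",(t/.06).round(3)); 
ang=lambda p,q:np.degrees(np.arctan2((q-p)[1],(q-p)[0]));print("yaw base-tray",ang(a,b)-ang(C,D),ang(a,b))
x=np.array([np.cos(np.radians(-4.8)),np.sin(np.radians(-4.8))]);y=np.array([-x[1],x[0]])
print("centre est from far pins",((a+b)/2)[:2]-.078*y)
E
```

```text
w7 [ 0.0778 -0.06   -0.0307] [ 0.0779  0.0594 -0.0307] sp 0.1194 mid [ 0.0778 -0.0003 -0.0307] yaw tool -0.04
base tips [0.4662 0.3982 0.095 ] [0.5856 0.3878 0.095 ] 0.1199
tray tips [0.4643 0.3501 0.2868] [0.5833 0.34   0.2868]
tool delta mm [ 48.3  -2.  191.7] units [ 0.805 -0.033  3.195]
yaw base-tray -0.13139714754828535 -4.97962326658131
centre est from far pins [0.51936369 0.31528519]
```

```bash
python3 -m creep '[{"travel":[0.3,-0.01,0],"rotation":[0,0,0],"fingers":1},{"travel":[0.3,-0.01,0.3],"rotation":[0,0,0.01],"fingers":1},{"travel":[0.2,-0.01,0.4],"rotation":[0,0,0],"fingers":1},{"travel":[0,0,0.4],"rotation":[0,0,0],"fingers":1},{"travel":[0,0,0.25],"rotation":[0,0,0],"fingers":1}]'
python3 -m creep '[{"travel":[0,0,0],"rotation":[0,0,0],"fingers":1},{"travel":[0,0,0],"rotation":[0,0,0],"fingers":1},{"travel":[0,0,0],"rotation":[0,0,0],"fingers":1}]'
python3 look.py w8; python3 -c "
import cv2
from cell import grab_frame
f=grab_frame('scene');cv2.imwrite('pics/s8.png',cv2.resize(f['color'][150:280,350:490,::-1],None,fx=4.5,fy=4.5,interpolation=cv2.INTER_CUBIC))"
```

```text
clock: 12.52
tcp_pos: [0.5181, 0.3186, 0.1723]
ee_rot: [[0.083, 0.997, -0.004], [0.997, -0.083, -0.001], [-0.002, -0.003, -1.0]]
force: [-0.5, 0.4, -5.1]
finger_gap: 0.0174
clock: 12.9
tcp_pos: [0.5204, 0.3175, 0.1764]
ee_rot: [[0.085, 0.996, 0.002], [0.996, -0.085, 0.001], [0.001, 0.002, -1.0]]
force: [-0.2, 0.5, -6.3]
finger_gap: 0.0176
12.9 [0.5204 0.3175 0.1764] [[0.0853, 0.9964, 0.0021], [0.9964, -0.0853, 0.0013], [0.0014, 0.002, -1.0]] [-49.6  37.6  27.1  93.9 -20.3  53.4 -20. ] [-0.23  0.54 -6.32] 0.017588416217253083
```

View pics/s8.png

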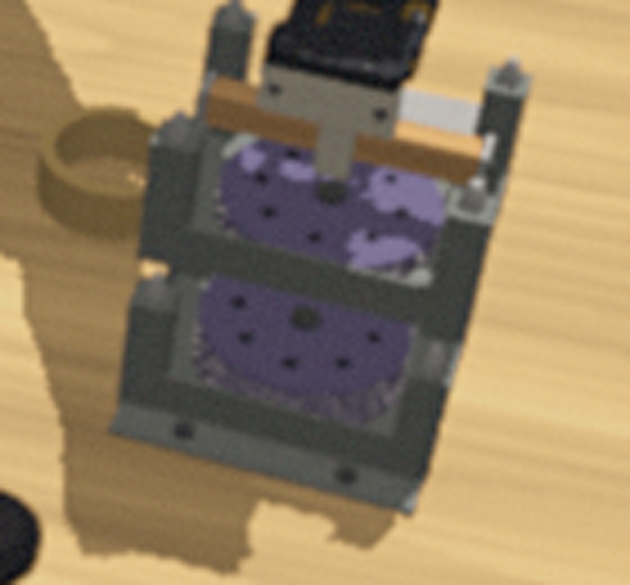

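View pics/w8.png

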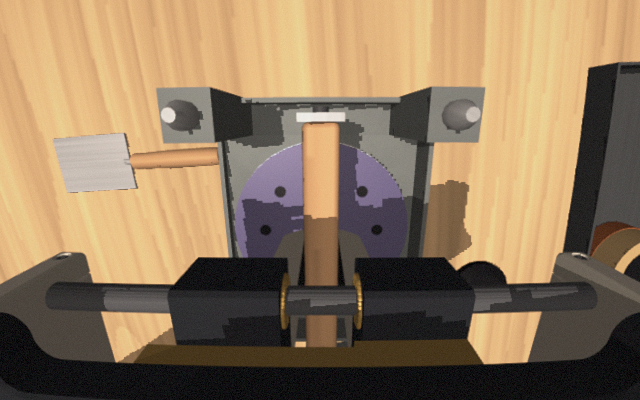

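```bash
python3 -m creep '[{"travel":[-0.035,-0.01,0.1],"rotation":[0,0,0],"fingers":1},{"travel":[0,0,0.1],"rotation":[0,0,0],"fingers":1},{"travel":[0,0,0],"rotation":[0,0,0],"fingers":1},{"travel":[0,0,0],"rotation":[0,0,0],"fingers":1}]'
python3 -m creep '[{"travel":[0,0,0.08],"rotation":[0,0,0],"fingers":1},{"travel":[0,0,0],"rotation":[0,0,0],"fingers":1}]'
python3 -c "
from cell import state
s=state();print(s['tcp_pos'],s['force'],s['moment'])"
```

```text
clock: 13.5
tcp_pos: [0.519, 0.3153, 0.1632]
ee_rot: [[0.085, 0.996, 0.0], [0.996, -0.085, -0.0], [-0.0, 0.0, -1.0]]
force: [0.9, -0.1, -6.6]
finger_gap: 0.0175
clock: 13.75
tcp_pos: [0.5185, 0.3152, 0.1579]
ee_rot: [[0.085, 0.996, -0.001], [0.996, -0.085, -0.001], [-0.001, -0.001, -1.0]]
force: [-0.8, 0.1, -6.0]
finger_gap: 0.0177
[0.5184543  0.31515108 0.15791649] [-0.78629707  0.08309956 -6.01472886] [-0.12754481  0.08831966  0.06760573]
```

```bash
python3 -m creep '[{"travel":[0,0.01,0.06],"rotation":[0,0,0],"fingers":1},{"travel":[0,0,0.06],"rotation":[0,0,0],"fingers":1},{"travel":[0,0,0],"rotation":[0,0,0],"fingers":1}]'
python3 -m creep '[{"travel":[0,0,0.06],"rotation":[0,0,0],"fingers":1},{"travel":[0,0,0],"rotation":[0,0,0],"fingers":1},{"travel":[0,0,0],"rotation":[0,0,0],"fingers":1}]'
```

```text
clock: 14.12
tcp_pos: [0.5191, 0.3151, 0.1507]
ee_rot: [[0.085, 0.996, -0.001], [0.996, -0.085, -0.001], [-0.001, -0.001, -1.0]]
force: [0.1, 0.5, -5.6]
finger_gap: 0.0174
clock: 14.5
tcp_pos: [0.5195, 0.3152, 0.1477]
ee_rot: [[0.085, 0.996, 0.0], [0.996, -0.085, -0.0], [-0.0, 0.0, -1.0]]
force: [0.2, -0.4, -6.1]
finger_gap: 0.0175
```

```bash
python3 -m creep '[{"travel":[0,0,0.04],"rotation":[0,0,0],"fingers":1},{"travel":[0,0,0],"rotation":[0,0,0],"fingers":1},{"travel":[0,0,0.02],"rotation":[0,0,0],"fingers":1},{"travel":[0,0,0],"rotation":[0,0,0],"fingers":1},{"travel":[0,0,0],"rotation":[0,0,0],"fingers":1}]'
```

```text
clock: 15.12
tcp_pos: [0.5196, 0.3152, 0.1443]
ee_rot: [[0.085, 0.996, 0.0], [0.996, -0.085, 0.0], [0.0, 0.0, -1.0]]
force: [-0.5, 0.3, -3.6]
finger_gap: 0.0179
```

```bash
python3 -m creep '[{"travel":[0,0,0.02],"rotation":[0,0,0],"fingers":1},{"travel":[0,0,0],"rotation":[0,0,0],"fingers":1},{"travel":[0,0,0],"rotation":[0,0,0],"fingers":1}]'
python3 look.py w9
```

```text
clock: 15.5
tcp_pos: [0.5196, 0.3152, 0.1442]
ee_rot: [[0.085, 0.996, 0.0], [0.996, -0.085, 0.001], [0.001, 0.0, -1.0]]
force: [-3.9, -1.0, 6.7]
finger_gap: 0.0174
15.5 [0.5196 0.3152 0.1442] [[0.085, 0.9964, 0.0003], [0.9964, -0.085, 0.0009], [0.0009, 0.0002, -1.0]] [-48.8  39.6  26.   95.9 -21.6  49.5 -18.7] [-3.86 -1.01  6.69] 0.01740824928802776
```

View pics/w9.png

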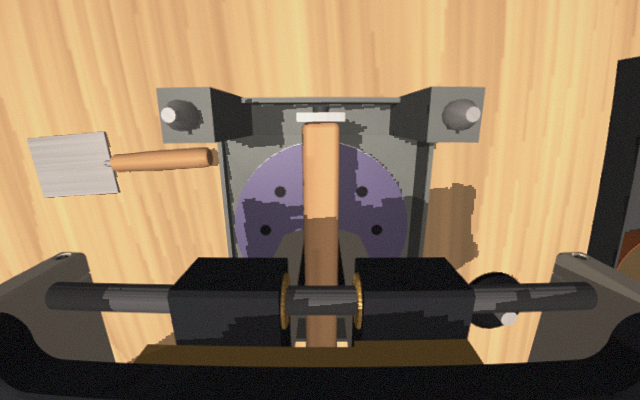

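```bash
python3 -m creep '[{"travel":[0,0,0],"rotation":[0,0,0],"fingers":0.7},{"travel":[0,0,0],"rotation":[0,0,0],"fingers":0.5},{"travel":[0,0,0],"rotation":[0,0,0],"fingers":0.2},{"travel":[0,0,0],"rotation":[0,0,0],"fingers":0.2},{"travel":[0,0,0],"rotation":[0,0,0],"fingers":0.2}]' 10
python3 -m creep '[{"travel":[0,0,-0.1],"rotation":[0,0,0],"fingers":0.1},{"travel":[0,0,-0.3],"rotation":[0,0,0],"fingers":0},{"travel":[0,0,-0.6],"rotation":[0,0,0],"fingers":0},{"travel":[0,0,-0.8],"rotation":[0,0,0],"fingers":0},{"travel":[0,0,-0.8],"rotation":[0,0,0],"fingers":0}]' 10
python3 -m creep '[{"travel":[-0.5,0,-0.8],"rotation":[0,0,0],"fingers":0},{"travel":[-0.7,0,-0.6],"rotation":[0,0,0],"fingers":0},{"travel":[-0.4,0,0],"rotation":[0,0,0],"fingers":0},{"travel":[0,0,0],"rotation":[0,0,0],"fingers":0},{"travel":[0,0,0],"rotation":[0,0,0],"fingers":0}]' 10
python3 look.py w10; python3 -c "
import cv2,pickle
from cell import grab_frame
f=grab_frame('scene');pickle.dump(f,open('s10.pkl','wb'));cv2.imwrite('pics/s10.png',cv2.resize(f['color'][150:280,350:490,::-1],None,fx=4.5,fy=4.5,interpolation=cv2.INTER_CUBIC))"
```

```text
clock: 16.18
tcp_pos: [0.5195, 0.3152, 0.1428]
ee_rot: [[0.085, 0.996, 0.0], [0.996, -0.085, -0.0], [-0.0, 0.0, -1.0]]
force: [0.2, 0.5, 0.1]
finger_gap: 0.0633
clock: 16.8
tcp_pos: [0.5196, 0.315, 0.3018]
ee_rot: [[0.085, 0.996, 0.001], [0.996, -0.085, 0.001], [0.001, 0.001, -1.0]]
force: [-0.2, -0.3, -0.4]
finger_gap: 0.093
clock: 17.42
tcp_pos: [0.5104, 0.2215, 0.3814]
ee_rot: [[0.082, 0.997, -0.003], [0.997, -0.082, 0.0], [0.0, -0.003, -1.0]]
force: [-0.7, 0.2, -0.2]
finger_gap: 0.0927
17.425 [0.5104 0.2215 0.3814] [[0.0825, 0.9966, -0.0031], [0.9966, -0.0825, 0.0003], [0.0, -0.0031, -1.0]] [-46.6  22.9  32.5  84.1 -12.5  76.8 -18. ] [-0.69  0.22 -0.22] 0.0926960114498698
```

View pics/w10.png

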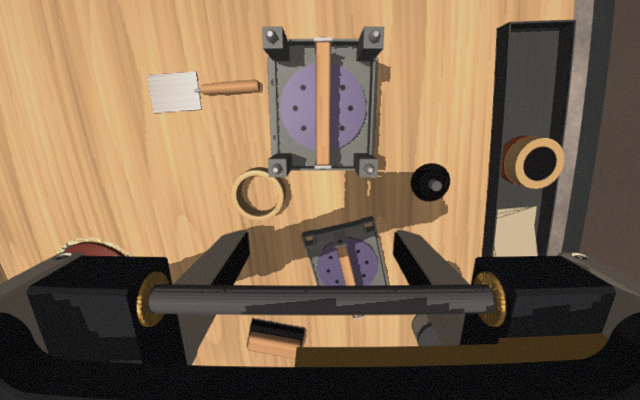

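View pics/s10.png

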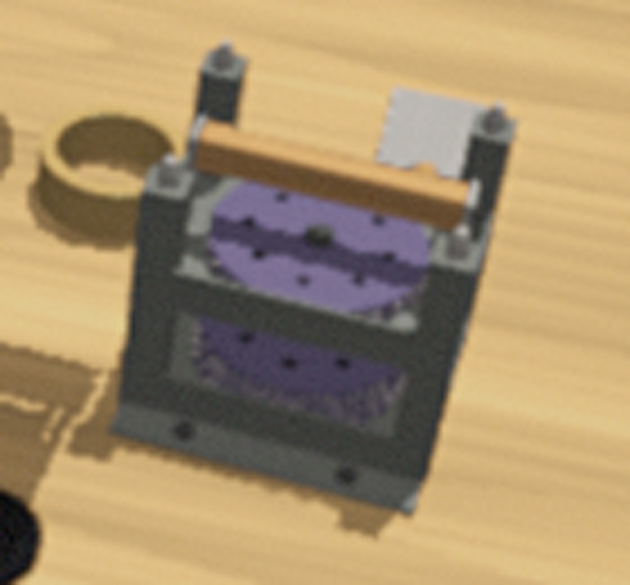

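```bash
python3 - <<'E'
import cv2,numpy as np
t=cv2.imread("pics/w10.png")
cv2.imwrite("pics/z10.png",np.clip(cv2.resize(t[15:190,250:395],None,fx=3.4,fy=3.4,interpolation=cv2.INTER_CUBIC)*1.,0,255).astype('uint8'))
E
```

```text
(no output)
```

View pics/z10.png

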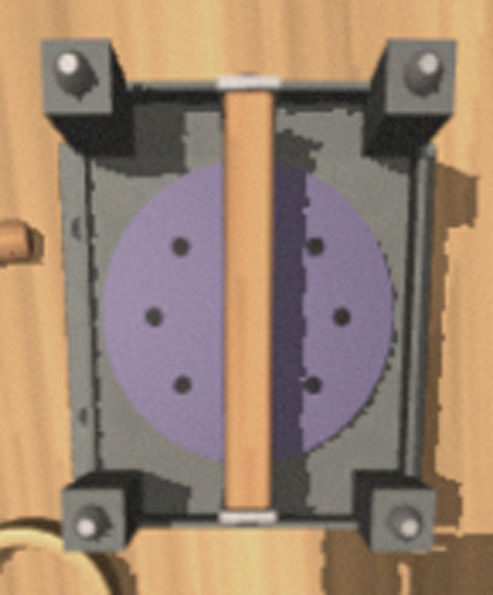

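```bash
python3 - <<'E'
import pickle
from h import *
s,f=pickle.load(open("w10.pkl","rb"))
for z in(.175,.185):
    P=np.array([onplane(f,(250+u/3.4,15+v/3.4),z,s)[:2] for u,v in [(66,62),(430,62),(87,526),(408,522)]])
    x=P[1]+P[3]-P[0]-P[2];y=P[0]+P[1]-P[2]-P[3]
    print(z,P.mean(0),[np.linalg.norm(P[a]-P[b]).round(4) for a,b in [(0,1),(2,3),(0,2),(1,3)]],np.degrees(np.arctan2(x[1],x[0])),np.degrees(np.arctan2(-y[0],y[1])))
E
```

```text
0.175 [0.51949774 0.31541044] [np.float64(0.1207), np.float64(0.1188), np.float64(0.1558), np.float64(0.1542)] -4.438783458110835 -4.780243891726514
0.185 [0.51942173 0.31485769] [np.float64(0.1173), np.float64(0.1154), np.float64(0.1514), np.float64(0.1498)] -4.4387834581108185 -4.780243891726514
```

```bash
python3 -m creep '[{"travel":[0,0,0],"rotation":[0,0,-0.69],"fingers":0},{"travel":[0,0,0],"rotation":[0,0,-0.69],"fingers":0},{"travel":[-0.72,0,0],"rotation":[0,0,0],"fingers":0},{"travel":[-0.72,0,0],"rotation":[0,0,0],"fingers":0},{"travel":[-0.72,0.02,0],"rotation":[0,0,0],"fingers":0}]'
python3 -m creep '[{"travel":[-0.72,0,0],"rotation":[0,0,0],"fingers":0},{"travel":[-0.72,0,0.5],"rotation":[0,0,0],"fingers":0},{"travel":[0,0,0.9],"rotation":[0,0,0],"fingers":0},{"travel":[0,0,0.9],"rotation":[0,0,0],"fingers":0},{"travel":[0,0,0.9],"rotation":[0,0,0],"fingers":0}]'
python3 -m creep '[{"travel":[0,0,0.2],"rotation":[0,0,0],"fingers":0},{"travel":[0,0,0],"rotation":[0,0,0],"fingers":0},{"travel":[0,0,0],"rotation":[0,0,0],"fingers":0}]'
python3 look.py w11
```

```text
clock: 18.15
tcp_pos: [0.5328, 0.092, 0.3818]
ee_rot: [[-0.158, 0.987, -0.002], [0.987, 0.158, -0.0], [-0.0, -0.002, -1.0]]
force: [-0.0, 0.3, 1.1]
finger_gap: 0.0929
clock: 18.77
tcp_pos: [0.5461, 0.0079, 0.1883]
ee_rot: [[-0.157, 0.988, -0.001], [0.988, 0.157, 0.0], [0.0, -0.001, -1.0]]
force: [1.1, 0.4, -0.2]
finger_gap: 0.093
clock: 19.15
tcp_pos: [0.5477, 0.0063, 0.1809]
ee_rot: [[-0.156, 0.988, 0.004], [0.988, 0.156, 0.0], [-0.001, 0.004, -1.0]]
force: [0.6, -0.7, -0.0]
finger_gap: 0.0931
19.15 [0.5477 0.0063 0.1809] [[-0.1555, 0.9878, 0.0043], [0.9878, 0.1555, 0.0], [-0.0007, 0.0042, -1.0]] [-20.8  32.2  27.6 103.8 -19.3  48.4  25. ] [ 0.56 -0.66 -0.03] 0.09306741290299929
```

View pics/w11.png

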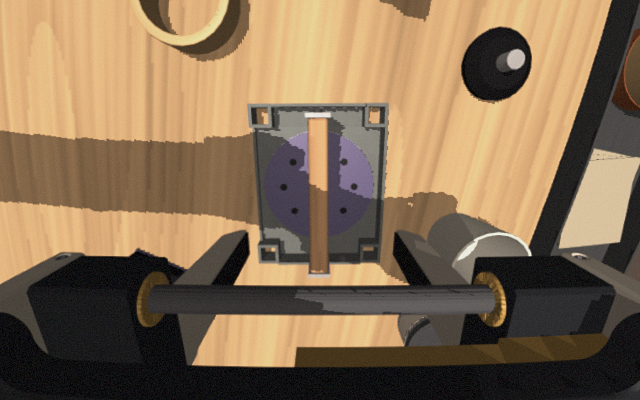

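```bash
python3 -m creep '[{"travel":[0,-0.035,0.5],"rotation":[0,0,0],"fingers":0},{"travel":[0,0,0.5],"rotation":[0,0,0],"fingers":0},{"travel":[0,0,0.5],"rotation":[0,0,0],"fingers":0},{"travel":[0,0,0.4],"rotation":[0,0,0],"fingers":0},{"travel":[0,0,0],"rotation":[0,0,0],"fingers":0.3}]' 35
python3 -m creep '[{"travel":[0,0,0],"rotation":[0,0,0],"fingers":0.6},{"travel":[0,0,0],"rotation":[0,0,0],"fingers":0.7},{"travel":[0,0,0],"rotation":[0,0,0],"fingers":0.7}]' 35
python3 look.py w12
```

```text
clock: 19.82
tcp_pos: [0.5439, 0.0061, 0.0648]
ee_rot: [[-0.155, 0.988, -0.001], [0.988, 0.155, 0.0], [0.0, -0.001, -1.0]]
force: [-0.6, 0.2, -0.6]
finger_gap: 0.0872
clock: 20.2
tcp_pos: [0.5445, 0.0061, 0.0658]
ee_rot: [[-0.155, 0.988, 0.002], [0.988, 0.155, 0.0], [-0.0, 0.002, -1.0]]
force: [0.4, 1.2, -0.1]
finger_gap: 0.0575
20.2 [0.5445 0.0061 0.0658] [[-0.1553, 0.9879, 0.0017], [0.9879, 0.1553, 0.0001], [-0.0002, 0.0017, -1.0]] [-16.5  41.3  21.4 109.6 -25.6  33.8  30.5] [ 0.39  1.17 -0.07] 0.05754034508363307
```

View pics/w12.png

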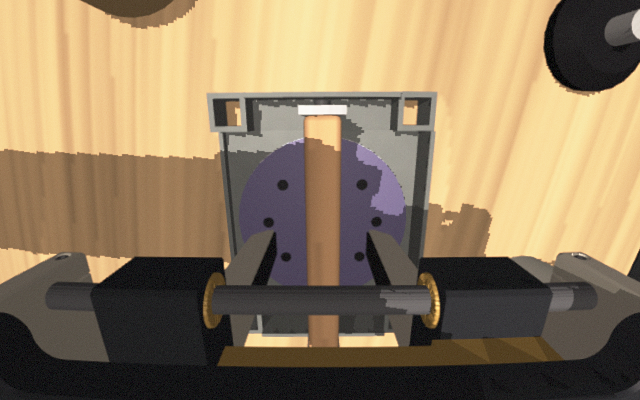

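```bash
python3 -m creep '[{"travel":[0,0,0.02],"rotation":[0,0,0],"fingers":1},{"travel":[0,0,0],"rotation":[0,0,0],"fingers":1},{"travel":[0,0,0],"rotation":[0,0,0],"fingers":1},{"travel":[0,0,0],"rotation":[0,0,0],"fingers":1},{"travel":[0,0,0],"rotation":[0,0,0],"fingers":1}]' 35
python3 -m creep '[{"travel":[0,0,0],"rotation":[0,0,0],"fingers":1},{"travel":[0,0,0],"rotation":[0,0,0],"fingers":1},{"travel":[0,0,0],"rotation":[0,0,0],"fingers":1},{"travel":[0,0,0],"rotation":[0,0,0],"fingers":1}]' 35
python3 -m creep '[{"travel":[0,0,-0.1],"rotation":[0,0,0],"fingers":1},{"travel":[0,0,-0.2],"rotation":[0,0,0],"fingers":1},{"travel":[0,0,-0.2],"rotation":[0,0,0],"fingers":1},{"travel":[0,0,0],"rotation":[0,0,0],"fingers":1},{"travel":[0,0,0],"rotation":[0,0,0],"fingers":1}]' 50
python3 look.py w13
python3 - <<'E'
import cv2
t=cv2.imread("pics/w13.png")
cv2.imwrite("pics/z13.png",cv2.resize(t[75:150,195:445],None,fx=3.2,fy=3.2,interpolation=cv2.INTER_CUBIC))
E
```

```text
clock: 20.88
tcp_pos: [0.5445, 0.006, 0.0637]
ee_rot: [[-0.155, 0.988, 0.001], [0.988, 0.155, -0.0], [-0.0, 0.001, -1.0]]
force: [1.3, -0.4, -1.4]
finger_gap: 0.0179
clock: 21.38
tcp_pos: [0.5441, 0.006, 0.0637]
ee_rot: [[-0.155, 0.988, 0.0], [0.988, 0.155, -0.0], [-0.0, 0.0, -1.0]]
force: [1.9, -0.1, -1.8]
finger_gap: 0.0175
clock: 22.0
tcp_pos: [0.5437, 0.0062, 0.0937]
ee_rot: [[-0.155, 0.988, -0.0], [0.988, 0.155, 0.0], [0.0, -0.0, -1.0]]
force: [0.2, -0.4, -5.4]
finger_gap: 0.0175
22.0 [0.5437 0.0062 0.0937] [[-0.1553, 0.9879, -0.0005], [0.9879, 0.1553, 0.0002], [0.0002, -0.0004, -1.0]] [-17.8  38.9  23.2 108.7 -24.1  37.3  29.2] [ 0.19 -0.41 -5.43] 0.017536135415032048
```

View pics/z13.png

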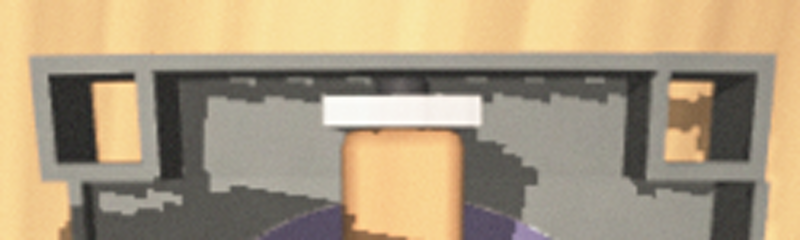

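View pics/w13.png

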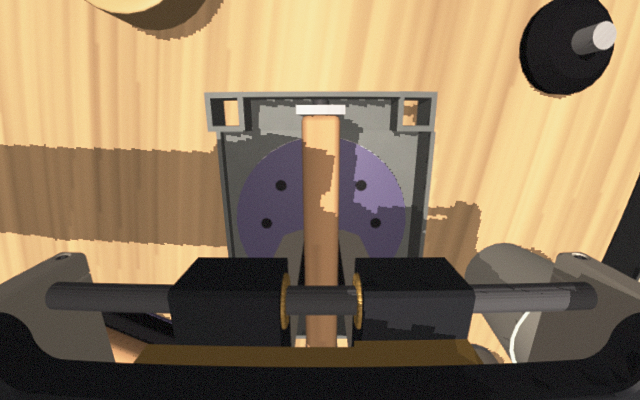

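```bash
python3 - <<'E'
from pins import *
q=lambda u,v:(195+u/3.2,75+v/3.2)
tool_pins("w13",q(96.5,118),q(707,119),.0377)
# check sizes
tool_pins("w13",q(30,57),q(775,56),.0377)
tool_pins("w13",q(42,180),q(770,180),.0377)
E
```

```text
w13 [ 0.081  -0.0599  0.0377] [0.0807 0.0588 0.0377] sp 0.1187 mid [ 0.0808 -0.0006  0.0377] yaw tool 0.16
w13 [ 0.0924 -0.0719  0.0377] [0.0925 0.071  0.0377] sp 0.143 mid [ 0.0924 -0.0004  0.0377] yaw tool -0.0
w13 [ 0.0693 -0.0719  0.0377] [0.0692 0.0723 0.0377] sp 0.1442 mid [0.0692 0.0002 0.0377] yaw tool 0.06
```

```bash
python3 -m creep '[{"travel":[0,0,-0.4],"rotation":[0,0,0],"fingers":1},{"travel":[0,0,-0.7],"rotation":[0,0,0],"fingers":1},{"travel":[0,0,-0.8],"rotation":[0,0,0],"fingers":1},{"travel":[0,0,-0.8],"rotation":[0,0,0.3],"fingers":1},{"travel":[0,0,-0.5],"rotation":[0,0,0.48],"fingers":1}]' 50
python3 -m creep '[{"travel":[0,0,-0.25],"rotation":[0,0,0.4],"fingers":1},{"travel":[0,0,0],"rotation":[0,0,0.2],"fingers":1},{"travel":[0.25,-0.04,0],"rotation":[0,0,0],"fingers":1},{"travel":[0.4,-0.08,0],"rotation":[0,0,0],"fingers":1},{"travel":[0.5,-0.08,0],"rotation":[0,0,0],"fingers":1}]'
python3 -m creep '[{"travel":[0.5,-0.08,0],"rotation":[0,0,0],"fingers":1},{"travel":[0.5,-0.08,0],"rotation":[0,0,0],"fingers":1},{"travel":[0.5,-0.08,0],"rotation":[0,0,0],"fingers":1},{"travel":[0.5,-0.08,0],"rotation":[0,0,0],"fingers":1},{"travel":[0.5,-0.08,0],"rotation":[0,0,0],"fingers":1}]'
python3 -m creep '[{"travel":[0.35,-0.07,0],"rotation":[0,0,0],"fingers":1},{"travel":[0.15,-0.04,0],"rotation":[0,0,0],"fingers":1},{"travel":[0,0,0],"rotation":[0,0,0],"fingers":1},{"travel":[0,0,0],"rotation":[0,0,0],"fingers":1},{"travel":[0,0,0],"rotation":[0,0,0],"fingers":1}]'
python3 look.py w14
```

```text
clock: 22.68
tcp_pos: [0.5441, 0.0057, 0.2876]
ee_rot: [[-0.017, 1.0, 0.002], [1.0, 0.017, 0.0], [0.0, 0.002, -1.0]]
force: [-0.8, -1.0, -4.8]
finger_gap: 0.0173
clock: 23.3
tcp_pos: [0.5368, 0.0773, 0.2991]
ee_rot: [[0.085, 0.996, -0.003], [0.996, -0.085, -0.0], [-0.0, -0.003, -1.0]]
force: [0.1, -0.0, -5.1]
finger_gap: 0.0176
clock: 23.92
tcp_pos: [0.5251, 0.2297, 0.2988]
ee_rot: [[0.083, 0.997, -0.004], [0.997, -0.083, -0.001], [-0.001, -0.004, -1.0]]
force: [-0.3, -0.0, -4.6]
finger_gap: 0.0173
clock: 24.55
tcp_pos: [0.5231, 0.2562, 0.3009]
ee_rot: [[0.087, 0.996, 0.0], [0.996, -0.087, -0.001], [-0.0, 0.0, -1.0]]
force: [-0.7, 0.6, -4.2]
finger_gap: 0.0178
24.55 [0.5231 0.2562 0.3009] [[0.0873, 0.9962, 0.0004], [0.9962, -0.0873, -0.0005], [-0.0005, 0.0004, -1.0]] [-49.2  29.   33.9  88.7 -17.   67.6 -17. ] [-0.73  0.6  -4.23] 0.01781823549218066
```

View pics/w14.png

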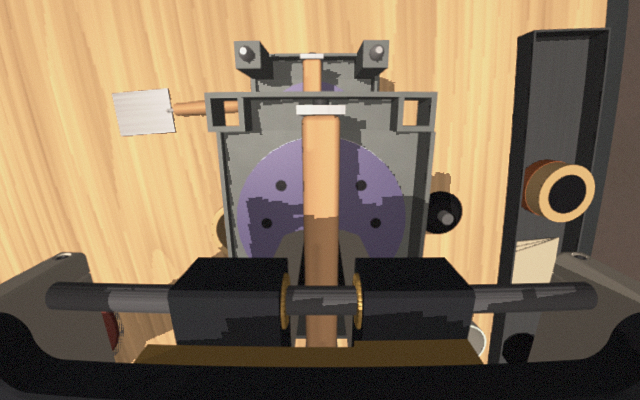

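```bash
python3 - <<'E'
import cv2,numpy as np
t=cv2.imread("pics/w14.png")
cv2.imwrite("pics/z14.png",cv2.resize(t[30:145,195:445],None,fx=3.2,fy=3.2,interpolation=cv2.INTER_CUBIC))
E
```

```text
(no output)
```

View pics/z14.png

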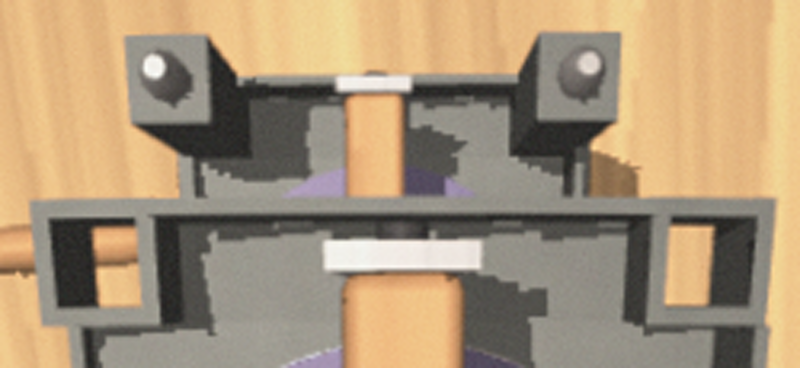

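```bash
python3 - <<'E'
from pins import *
q=lambda u,v:(195+u/3.2,30+v/3.2)
A,B=tool_pins("w14",q(96.5,262),q(707,262.5),.0377)
s,f=pickle.load(open("w14.pkl","rb"));R=s["ee_rot"]
a,b=[onplane(f,q(*p),.175,s) for p in [(153,66),(591,62)]]
w=lambda p:s["tcp_pos"]+R@p
C,D=w(A),w(B)
print(a.round(4),b.round(4),np.linalg.norm(a-b).round(4))
t=R.T@((a+b)/2-(C+D)/2);print("tool delta",(t*1000).round(1),(t/.06).round(3))
ang=lambda p,q:np.degrees(np.arctan2((q-p)[1],(q-p)[0]));print("yaw",ang(a,b),ang(C,D))
c=np.array([.5194,.3124])-s["tcp_pos"][:2];print("by dead reckoning tool",(R.T[:2,:2]@c/.06).round(3))
E
```

```text
w14 [ 0.0809 -0.0598  0.0377] [0.0807 0.0589 0.0377] sp 0.1187 mid [ 0.0808 -0.0005  0.0377] yaw tool 0.12
[0.4662 0.3975 0.175 ] [0.5862 0.3876 0.175 ] 0.1204
tool delta [55.3 -8.3 88.1] [ 0.922 -0.139  1.469]
yaw -4.691113704003825 -5.125375344500421
by dead reckoning tool [ 0.927 -0.143]
```

```bash
python3 -m creep '[{"travel":[0.3,-0.05,0],"rotation":[0,0,-0.015],"fingers":1},{"travel":[0.4,-0.05,0],"rotation":[0,0,0],"fingers":1},{"travel":[0.22,-0.04,0.2],"rotation":[0,0,0],"fingers":1},{"travel":[0,0,0.35],"rotation":[0,0,0],"fingers":1},{"travel":[0,0,0.25],"rotation":[0,0,0],"fingers":1}]'
python3 -m creep '[{"travel":[0,0,0],"rotation":[0,0,0],"fingers":1},{"travel":[0,0,0],"rotation":[0,0,0],"fingers":1},{"travel":[0,0,0],"rotation":[0,0,0],"fingers":1},{"travel":[0,0,0],"rotation":[0,0,0],"fingers":1}]'
```

```text
clock: 25.22
tcp_pos: [0.5178, 0.3144, 0.2505]
ee_rot: [[0.081, 0.997, -0.002], [0.997, -0.081, -0.002], [-0.002, -0.002, -1.0]]
force: [0.2, 0.1, -5.2]
finger_gap: 0.0178
clock: 25.72
tcp_pos: [0.5192, 0.3135, 0.2533]
ee_rot: [[0.083, 0.997, 0.001], [0.997, -0.083, 0.001], [0.001, 0.001, -1.0]]
force: [-0.1, -0.6, -4.7]
finger_gap: 0.018
```

```bash
python3 -m creep '[{"travel":[-0.018,0.005,0.12],"rotation":[0,0,0],"fingers":1},{"travel":[0,0,0.1],"rotation":[0,0,0],"fingers":1},{"travel":[0,0,0],"rotation":[0,0,0],"fingers":1},{"travel":[0,0,0],"rotation":[0,0,0],"fingers":1}]'
python3 look.py w15
python3 -c "
import cv2
from cell import grab_frame
f=grab_frame('scene');cv2.imwrite('pics/s15.png',cv2.resize(f['color'][120:250,350:490,::-1],None,fx=4.5,fy=4.5,interpolation=cv2.INTER_CUBIC))"
```

```text
clock: 26.22
tcp_pos: [0.5192, 0.3124, 0.2394]
ee_rot: [[0.082, 0.997, 0.0], [0.997, -0.082, -0.0], [-0.0, 0.0, -1.0]]
force: [-0.2, -0.1, -5.9]
finger_gap: 0.0174
26.225 [0.5192 0.3124 0.2394] [[0.0824, 0.9966, 0.0], [0.9966, -0.0824, -0.0001], [-0.0001, 0.0001, -1.0]] [-52.1  34.1  32.   90.1 -19.8  61.5 -19.7] [-0.2  -0.12 -5.88] 0.017360329736070167
```

View pics/w15.png

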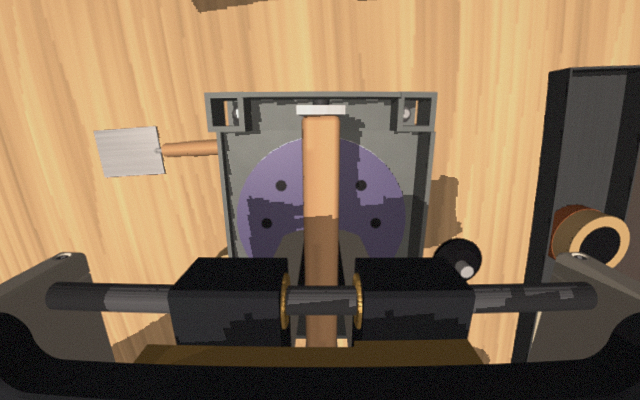

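View pics/s15.png

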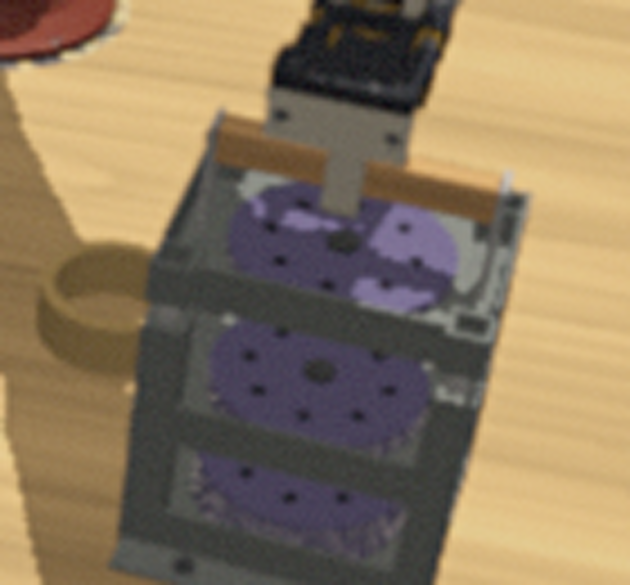

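Pins show inside both visible bores, (240,114) and (406,114), centred in rows. Lowering.

```bash
python3 -m creep '[{"travel":[0,0.005,0.06],"rotation":[0,0,0],"fingers":1},{"travel":[0,0,0.06],"rotation":[0,0,0],"fingers":1},{"travel":[0,0,0],"rotation":[0,0,0],"fingers":1}]'
python3 -m creep '[{"travel":[0,0,0.06],"rotation":[0,0,0],"fingers":1},{"travel":[0,0,0],"rotation":[0,0,0],"fingers":1},{"travel":[0,0,0.03],"rotation":[0,0,0],"fingers":1},{"travel":[0,0,0],"rotation":[0,0,0],"fingers":1}]'
```

```text
clock: 26.7
tcp_pos: [0.519, 0.3123, 0.2317]
ee_rot: [[0.082, 0.997, -0.001], [0.997, -0.082, -0.001], [-0.001, -0.001, -1.0]]
force: [-0.1, -0.4, -4.4]
finger_gap: 0.0179
clock: 27.2
tcp_pos: [0.5193, 0.3123, 0.2267]
ee_rot: [[0.082, 0.997, -0.0], [0.997, -0.082, -0.0], [-0.0, -0.0, -1.0]]
force: [0.0, 0.3, -5.1]
finger_gap: 0.018
```

```bash
python3 -m creep '[{"travel":[0,0,0.03],"rotation":[0,0,0],"fingers":1},{"travel":[0,0,0],"rotation":[0,0,0],"fingers":1},{"travel":[0,0,0.02],"rotation":[0,0,0],"fingers":1},{"travel":[0,0,0],"rotation":[0,0,0],"fingers":1},{"travel":[0,0,0],"rotation":[0,0,0],"fingers":1}]'
python3 -m creep '[{"travel":[0,0,0.02],"rotation":[0,0,0],"fingers":1},{"travel":[0,0,0],"rotation":[0,0,0],"fingers":1},{"travel":[0,0,0],"rotation":[0,0,0],"fingers":1}]'
```

```text
clock: 27.82
tcp_pos: [0.5194, 0.3123, 0.2238]
ee_rot: [[0.082, 0.997, -0.0], [0.997, -0.082, -0.0], [-0.0, -0.0, -1.0]]
force: [0.6, 0.6, -4.4]
finger_gap: 0.0177
clock: 28.2
tcp_pos: [0.5194, 0.3123, 0.2237]
ee_rot: [[0.082, 0.997, 0.0], [0.997, -0.082, 0.001], [0.001, 0.0, -1.0]]
force: [-3.2, -1.2, 5.2]
finger_gap: 0.0175
```

Contact at the expected height (0.2237), +5 N. Release and retreat.

```bash
python3 -m creep '[{"travel":[0,0,0],"rotation":[0,0,0],"fingers":0.7},{"travel":[0,0,0],"rotation":[0,0,0],"fingers":0.5},{"travel":[0,0,0],"rotation":[0,0,0],"fingers":0.2},{"travel":[0,0,0],"rotation":[0,0,0],"fingers":0.2},{"travel":[0,0,0],"rotation":[0,0,0],"fingers":0.2}]' 10
python3 -m creep '[{"travel":[0,0,-0.1],"rotation":[0,0,0],"fingers":0.1},{"travel":[0,0,-0.3],"rotation":[0,0,0],"fingers":0},{"travel":[0,0,-0.6],"rotation":[0,0,0],"fingers":0},{"travel":[0,0,-0.8],"rotation":[0,0,0],"fingers":0},{"travel":[0,0,-0.4],"rotation":[0,0,0],"fingers":0}]' 10
python3 -m creep '[{"travel":[-0.5,0,-0.5],"rotation":[0,0,0],"fingers":0},{"travel":[-0.7,0,-0.3],"rotation":[0,0,0],"fingers":0},{"travel":[-0.4,0,0],"rotation":[0,0,0],"fingers":0},{"travel":[0,0,0],"rotation":[0,0,0],"fingers":0},{"travel":[0,0,0],"rotation":[0,0,0],"fingers":0}]' 10
python3 look.py w16; python3 -c "
import cv2,pickle
from cell import grab_frame
f=grab_frame('scene');pickle.dump(f,open('s16.pkl','wb'));cv2.imwrite('pics/s16.png',cv2.resize(f['color'][120:250,350:490,::-1],None,fx=4.5,fy=4.5,interpolation=cv2.INTER_CUBIC))
f=grab_frame('top');cv2.imwrite('pics/t16.png',f['color'][:,:,::-1])
t=cv2.imread('pics/w16.png')
cv2.imwrite('pics/z16.png',cv2.resize(t[10:190,245:400],None,fx=3.3,fy=3.3,interpolation=cv2.INTER_CUBIC))"
```

```text
clock: 28.82
tcp_pos: [0.5195, 0.3123, 0.2226]
ee_rot: [[0.082, 0.997, 0.0], [0.997, -0.082, -0.0], [-0.0, 0.0, -1.0]]
force: [-0.4, 0.3, 0.7]
finger_gap: 0.0629
clock: 29.45
tcp_pos: [0.5204, 0.3122, 0.3581]
ee_rot: [[0.083, 0.997, 0.004], [0.997, -0.083, 0.002], [0.003, 0.004, -1.0]]
force: [-1.0, -0.3, -0.2]
finger_gap: 0.0928
clock: 30.08
tcp_pos: [0.5109, 0.2188, 0.4014]
ee_rot: [[0.08, 0.997, -0.002], [0.997, -0.08, 0.001], [0.0, -0.002, -1.0]]
force: [0.6, 1.0, 0.7]
finger_gap: 0.0926
30.075 [0.5109 0.2188 0.4014] [[0.0796, 0.9968, -0.0024], [0.9968, -0.0796, 0.0006], [0.0004, -0.0024, -1.0]] [-48.3  22.8  35.9  81.8 -13.4  79.8 -16.6] [0.59 0.98 0.69] 0.0926217019491776
```

View pics/z16.png

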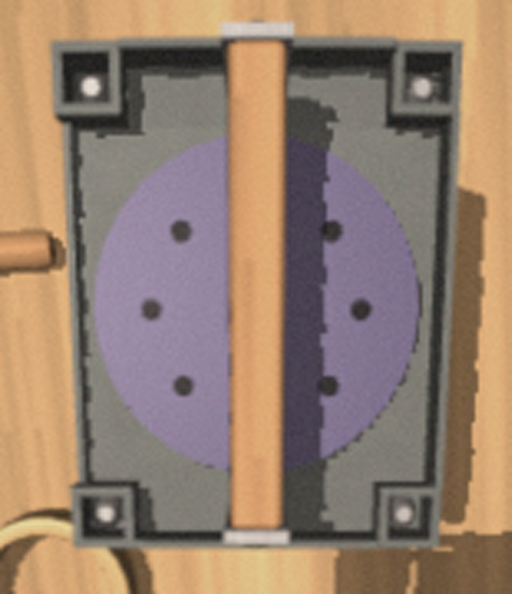

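View pics/s16.png

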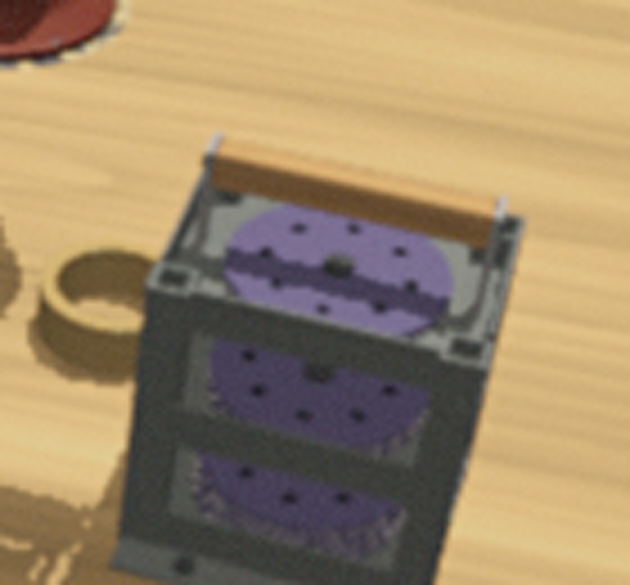

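View pics/t16.png

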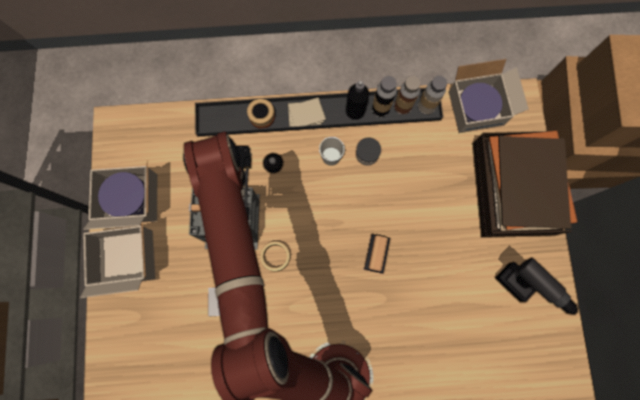

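All four pins show in the bores ((90,87), (422,87), (105,513), (403,513) in the enlarged crop). The stack is square with no gaps, and the bystanders are where they were.

```bash
python3 -m creep '[{"travel":[0,0,0],"rotation":[0,0,0],"fingers":0},{"travel":[0,0,0],"rotation":[0,0,0],"fingers":0},{"travel":[0,0,0],"rotation":[0,0,0],"fingers":0}]'
python3 -c "
from cell import sign_off
print(sign_off())"
```

```text
clock: 30.6
tcp_pos: [0.5115, 0.2168, 0.4026]
ee_rot: [[0.082, 0.997, -0.0], [0.997, -0.082, -0.0], [-0.0, -0.0, -1.0]]
force: [0.2, 0.2, 0.2]
finger_gap: 0.0926
the job is handed in; nothing more can be done
None
```

The disc rack is back together: the tray with posts is on the rack base and the flat tray is on top of it. Both low front lips are on the same side as the base's. I handed the job in at 30.6 s of the 64 s allowed; `sign_off()` reports no verdict.

- **Seating:** Each tray met its seat at the expected height (tray origins about 0.080 m and 0.160 m). The wrist then read 5–7 N upward, against about 5–6 N downward while each tray hung, so each was resting on its posts before I let go.
- **Last pictures:** All four pins show inside the flat tray's bores and there are no gaps between the tiers. After I let it go, the post tray measured within about 0.5 mm of the base's centre. The gripper is open and well clear.
- **Bystanders:** Those in view look unmoved; the scraper is partly behind the arm in the last top view.
- **Disagreements:**
  - The flat tray sat about 2.8 mm off-centre in the grip, and I corrected for that when placing it.
  - One carry stopped about 50 mm short from my own miscount, and I made that up after re-measuring.
  - Yaw readings differed by 0.3–0.4° between methods.
- **Not measured:** I checked the trays' tilt only by eye in the pictures.

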